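Set four heatsinks on the loading rail by height and clamp the tallest

TASK

Line the four heatsinks up along the rail in order of height, one standing upright and square in the middle of each rubber pad, with the tallest on the end pad that has the hold-down clamp and the lowest at the far end. See whether the clamp's arm is in the way and swing it open if so; once the tallest heatsink is loaded, swing the arm fully closed over it. Leave everything released and at rest.

Things in the scene. Friction and masses are not known exactly. Their poses are not given: they have to be found in the camera images.
- heatsink_22: plain finned aluminium heatsink, the smallest and lowest of four: 26 x 26 mm square, 22 mm high, stands on the bench on its base. Origin at the centre of its underside, z up, x along its upright fins; its four sides can be gripped like a solid block.
- heatsink_34: plain finned aluminium heatsink, the second lowest of four: 32 x 32 mm square, 34 mm high, stands on the bench on its base. Origin at the centre of its underside, z up, x along its upright fins; its four sides can be gripped like a solid block.
- heatsink_46: plain finned aluminium heatsink, the second tallest of four: 38 x 38 mm square, 46 mm high, stands on the bench on its base. Origin at the centre of its underside, z up, x along its upright fins; its four sides can be gripped like a solid block.
- heatsink_58: plain finned aluminium heatsink, the largest and tallest of four: 44 x 44 mm square, 58 mm high, stands on the bench on its base. Origin at the centre of its underside, z up, x along its upright fins; its four sides can be gripped like a solid block.
- pad_1: square black rubber pad with a thin grey outline, 62 x 62 mm, fixed on the aluminium rail; the leftmost (+y) end pad of a straight row of four pads, 86 mm apart. Origin at the centre of the pad's underside, 10 mm above the bench; its top, where a heatsink stands, is 2 mm higher. y runs along the row, x across it, away from the robot.
- pad_2: square black rubber pad with a thin grey outline, 62 x 62 mm, fixed on the aluminium rail; the second pad from the left of a straight row of four pads, 86 mm apart. Origin at the centre of the pad's underside, 10 mm above the bench; its top, where a heatsink stands, is 2 mm higher. y runs along the row, x across it, away from the robot.
- pad_3: square black rubber pad with a thin grey outline, 62 x 62 mm, fixed on the aluminium rail; the third pad from the left of a straight row of four pads, 86 mm apart. Origin at the centre of the pad's underside, 10 mm above the bench; its top, where a heatsink stands, is 2 mm higher. y runs along the row, x across it, away from the robot.
- pad_4: square black rubber pad with a thin grey outline, 62 x 62 mm, fixed on the aluminium rail; the rightmost (-y) end pad of a straight row of four pads, 86 mm apart. Origin at the centre of the pad's underside, 10 mm above the bench; its top, where a heatsink stands, is 2 mm higher. y runs along the row, x across it, away from the robot.
- clamp_arm (a joint): angle (rad) of the hold-down arm about its vertical post, which stands 58 mm behind (+x of) one end pad, left or right; a bare post 50 mm high stands at the other. 0 = closed: the arm points over that pad, towards the robot; it grows anticlockwise from above to 2.3 = open (out of the way from 1.8). Starts anywhere between; stays where left; needs about 2 N at the knob.
- clamp_knob (a point): middle of the upright black round knob on the arm, 16 mm in diameter, 99.5 mm above the bench; knob top 17 mm above it, arm top 17 mm below. Swings level on a 36 mm radius about the post; the point's x axis points along the arm from knob to post. Arm 18 mm wide, reaching 65 mm from the post; its underside is 72.5 mm above the bench, 2.5 mm above the tallest heatsink on its pad.

How it is judged (in metres and radians):
At the end, for the whole second after the job is handed in: Each heatsink at rest, upright (0.1 rad), within 12 mm of its pad's centre and 0.2 rad of square to the row; heights fall from the clamp's pad (58 mm) to the far pad (22 mm); the arm is closed over the tallest (joint below 0.15 rad); nothing is held (((horizontal distance between heatsink_22 and pad_4 below 0.012 m and horizontal distance between heatsink_34 and pad_3 below 0.012 m and horizontal distance between heatsink_46 and pad_2 below 0.012 m and horizontal distance between heatsink_58 and pad_1 below 0.012 m and horizontal distance between clamp_knob and pad_1 below 0.045 m) or (horizontal distance between heatsink_22 and pad_1 below 0.012 m and horizontal distance between heatsink_34 and pad_2 below 0.012 m and horizontal distance between heatsink_46 and pad_3 below 0.012 m and horizontal distance between heatsink_58 and pad_4 below 0.012 m and horizontal distance between clamp_knob and pad_4 below 0.045 m)) and value of joint clamp_arm below 0.15 rad and z of heatsink_22 in the frame of pad_1 between -0.002 and 0.006 m and angle between each of heatsink_22, heatsink_34, heatsink_46, heatsink_58's own z axis and vertical below 0.1 rad and (angle between the x axis of heatsink_22 and the x axis of pad_1, either way round below 0.2 rad or angle between the x axis of heatsink_22 and the y axis of pad_1, either way round below 0.2 rad) and linear speed of each of heatsink_22, heatsink_34, heatsink_46, heatsink_58 below 0.02 m/s and angular speed of each of heatsink_22, heatsink_34, heatsink_46, heatsink_58 below 0.2 rad/s and z of heatsink_34 in the frame of pad_1 between -0.002 and 0.006 m and (angle between the x axis of heatsink_34 and the x axis of pad_1, either way round below 0.2 rad or angle between the x axis of heatsink_34 and the y axis of pad_1, either way round below 0.2 rad) and z of heatsink_46 in the frame of pad_1 between -0.002 and 0.006 m and (angle between the x axis of heatsink_46 and the x axis of pad_1, either way round below 0.2 rad or angle between the x axis of heatsink_46 and the y axis of pad_1, either way round below 0.2 rad) and z of heatsink_58 in the frame of pad_1 between -0.002 and 0.006 m and (angle between the x axis of heatsink_58 and the x axis of pad_1, either way round below 0.2 rad or angle between the x axis of heatsink_58 and the y axis of pad_1, either way round below 0.2 rad)); the robot touches nothing.
It also fails if it takes over 120 s, if anything falls off the work surface, if the arm or the gripper's body presses on something with over 40 N, if the wrist force passes 120 N, or if a joint passes its speed limit or range.

ROBOT

A 6-joint arm with a two-finger parallel gripper is mounted at the origin on a cart in front of the work surface, level with it; the furniture and walls round the work are solid. World frame = base frame: x ahead of the robot, y to its left, z up, the work surface at z = 0. Lengths are in mm, angles in rad, forces in N, time in s.
With the tool pointing down it reaches from about 325 to 875 mm from the base axis. Payload 4.4 kg.
Tool frame: the origin (TCP) lies midway between the tips of the shut fingers; the grasp point (between the pads) lies 19 mm behind it; z points along the fingers, y is the line along which they close (so a half turn about z gives the same grasp; the last joint's range is limited). The gripper opens to 85 mm and grips with 20 to 120 N. Pads are 22 mm wide; open, the fingers measure 114 mm over their backs; the gripper's body (76 mm by 85 mm) begins 54 mm behind the grasp point. The pads swing forward as they close: fully open they stand 13 mm farther back than shut.
Start: joints at [1.065, 0.207, 1.542, -0, 1.393, -0.15], TCP at [200.305, 538.985, 231.282] pointing down, gripper open.
Joint ranges: [-2.73, 2.73], [-0.86, 2.22], [0.23, 2.46], [-1.11, 4.25], [0.08, 2.63], [-2.82, 2.82]. Speed limits (rad/s): [2.79, 2.79, 3.14, 3.14, 3.14, 3.14].

INTERFACE

Orientations are given as a unit quaternion [w, x, y, z].
In Python, from cell import bot, read_camera, order gives the robot as it stands.
- The arm moves only by the tool step_arm, never from a script. Its argument "moves" is a list of rows, each a list of 3 entries, a list of its own where there are three numbers: the opening, from 0 (shut) to 1 (fully open), then the shift along the tool's x, y, z scaled (see below), then the turn about the tool's z scaled (see below). A call has 1 to 5 rows; each row is the pose to reach, as a shift and turn from the pose commanded when the call began, along the tool's axes at that moment; what a row does not reach only later rows make up. The controller multiplies each number of a shift by 25 cm and each number of a turn by 30 degrees. A row lasts 1/12 s, in which the tool goes at most 41.7 mm and 7.16 degrees, less where a joint would pass 70% of its speed; a pose out of reach is approached as far as the arm can. A call with a number of a shift or a turn outside -1 to 1 is refused whole. A call with a gripper value outside its range is refused whole. The fingers move at their own pace and stop on an object; the grip force is fixed at half the most. Time passes only in rows, so rows that repeat a pose let the fingers close. It gives the time, the measured TCP pose, the force, the opening and the grip force at its end, in the units of the state.
- bot.get_state(): the state, without advancing time (a new reading comes with each control period).
- read_camera(name): name is "scene" or "side" or "wrist"; returns a dict with "frame" (400x640x3 uint8, red, green, blue), "vertical_fov" (degrees; the focal length in pixels is half the picture's height over the tangent of half this angle, whatever the lens; pixels are square), "cx", "cy" (the principal point, pixels), "origin" and "attitude" of the camera in the world; the wrist camera has in their place "T_tool_cam" (4x4, takes a point from camera to tool coordinates, whose origin is the TCP and whose axes are the flange's). Camera axes: x right, y up, looking along -z (the intrinsics and any distortion apply to the point x, -y, -z); pixel columns grow to the right and rows downward; lengths in mm; the calibration is good to about 2 mm. A picture is of the moment at which its call begins: read the wrist's pose just before it. There is no depth.
- order.sign_off(): hands the job in; it is judged then, once.
The state is a dict: "t": time; "qpos": joint angles; "joint_vel": joint speeds; "joint_efforts": joint torques, N m; "tcp_pos": TCP position; "tcp_rot": TCP orientation; "ft_force": force on the tool from outside, world axes, zero at the start; "wrist_torque": the same for the moment, N m; "opening": opening from 0.0 (shut) to 1.0 (fully open); "grasp_force": force on a finger pad.
Only numpy, scipy, OpenCV 4.12 (cv2) and the standard library are available. Lean on these libraries where they do the work, as an engineer would, in place of code of your own. Each camera call takes 0.05 s, during which the arm holds its last target. There are 200 camera calls.

## Working session

There is one attempt and no reset: what is moved stays moved. The work goes in short steps, Python scripts to look and compute and a tool call to move; the robot and the scene stay as the last step left them, time stands still between calls to the robot, and variables do not carry over. Pictures are saved under pics/ and viewed, at most 14 in all, crops included, and the job is handed in when it is done.

Besides the shell and the picture viewer there is one more tool, called after "Call:" as name(argument=value, ...) on one line, values as JSON. step_arm: Moves the arm, as the interface text tells. Shifts and turns lie within -1 to 1; 1 stands for 25 cm of shift or 30 degrees of turn. Its arguments: {"type":"object","properties":{"moves":{"type":"array"}},"required":["moves"]}

```bash
mkdir -p pics; ls; python3 - <<'E'
from cell import bot, read_camera
import cv2
for n in ["scene","side","wrist"]:
    c=read_camera(n); cv2.imwrite(f"pics/{n}0.png",c["frame"][:,:,::-1]); print({k:v for k,v in c.items() if k!="frame"})
print(bot.get_state())
E
```

```text
pics
{'vertical_fov': 47.874388382516095, 'cx': 318.90275404004086, 'cy': 195.28409159031224, 'origin': array([-159.52536494, -399.09917954,  801.61844674]), 'attitude': array([ 0.79068361,  0.35168129, -0.20875639, -0.45558805])}
{'vertical_fov': 47.34272688447193, 'cx': 320.5051404269431, 'cy': 204.38199952028444, 'origin': array([ 208.29665976, 1079.89118092,  545.34354765]), 'attitude': array([-0.13895852, -0.07711855,  0.54941078,  0.82029937])}
{'vertical_fov': 61.76024862168602, 'cx': 323.7497992013826, 'cy': 198.62213933076293, 'T_tool_cam': array([[-6.94767947e-04,  9.60700024e-01,  2.77587791e-01,
         7.17886732e+01],
       [ 9.99999383e-01,  9.08003260e-04, -6.39621917e-04,
        -3.53163305e-01],
       [-8.66535410e-04,  2.77587175e-01, -9.60700062e-01,
        -1.43196263e+02],
       [ 0.00000000e+00,  0.00000000e+00,  0.00000000e+00,
         1.00000000e+00]])}
{'t': 0.15, 'qpos': array([ 1.06454263e+00,  2.07287205e-01,  1.54262678e+00, -9.81954977e-06,
        1.39351764e+00, -1.50487268e-01]), 'joint_vel': array([-0.00026082, -0.00028034, -0.00332051, -0.00030744, -0.00070981,
        0.00010852]), 'joint_efforts': array([ 1.38330150e-03, -3.83513331e+01, -2.92038918e+01, -3.13157234e-04,
        6.69019806e-03,  1.65900002e-05]), 'tcp_pos': array([199.99338362, 538.46630824, 230.35630669]), 'tcp_rot': array([-2.91960489e-04,  1.76945655e-01,  9.84220194e-01, -8.71912974e-04]), 'ft_force': array([-1.46496934,  0.4875526 ,  0.42389023]), 'wrist_torque': array([ 0.01361909, -0.06258225, -0.05669959]), 'grasp_force': 0.0, 'opening': 1.0008748622463375}
```

View pics/scene0.png

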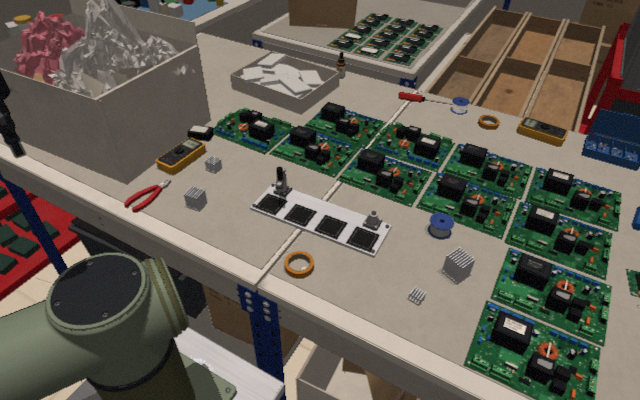

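View pics/side0.png

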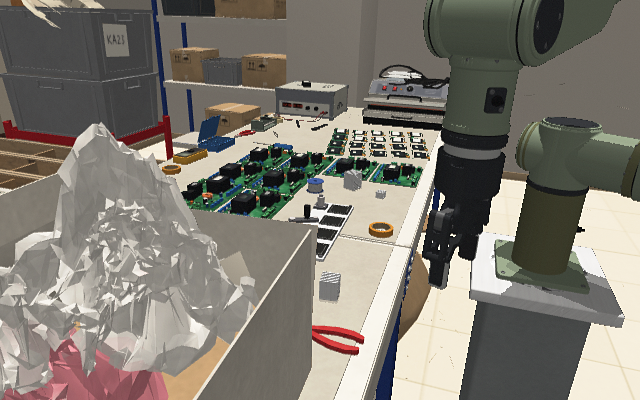

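The scene view shows the pads at about (270,204), (300,214), (331,226) and (362,238), with the clamp post and knob behind the left end pad at (281,180). The heatsinks are at (213,163), (196,198), (458,264) and (416,296), the last being the smallest. In the side view, clutter hides part of the left end, and one heatsink is visible at (330,286). Next I'll enlarge the scene view and get rough positions.

```bash
cat > h.py <<'E'
import numpy as np, cv2
from scipy.spatial.transform import Rotation as R
from cell import bot, read_camera
rot=lambda q: R.from_quat(np.roll(q,-1)).as_matrix()
def grab(n,save=None):
    s=bot.get_state(); c=read_camera(n)
    if n=="wrist":
        A=rot(s["tcp_rot"]); T=c["T_tool_cam"]; c["Rm"]=A@T[:3,:3]; c["o"]=s["tcp_pos"]+A@T[:3,3]
    else: c["Rm"]=rot(c["attitude"]); c["o"]=np.array(c["origin"])
    c["f"]=200/np.tan(np.radians(c["vertical_fov"]/2))
    if save: cv2.imwrite(f"pics/{save}.png",c["frame"][:,:,::-1]); np.save(f"pics/{save}.npy",c,allow_pickle=True)
    return c
load=lambda s: np.load(f"pics/{s}.npy",allow_pickle=True).item()
def ray(c,u,v):
    d=c["Rm"]@np.array([(u-c["cx"])/c["f"],-(v-c["cy"])/c["f"],-1]); return d/np.linalg.norm(d)
def at(c,u,v,z):
    d=ray(c,u,v); return c["o"]+d*(z-c["o"][2])/d[2]
def proj(c,p):
    q=c["Rm"].T@(np.asarray(p,float)-c["o"]); return np.array([c["cx"]-c["f"]*q[0]/q[2], c["cy"]+c["f"]*q[1]/q[2]])
def tri(obs):
    M=np.zeros((3,3)); b=np.zeros(3)
    for c,u,v in obs:
        d=ray(c,u,v); P=np.eye(3)-np.outer(d,d); M+=P; b+=P@c["o"]
    x=np.linalg.solve(M,b); return x,[np.linalg.norm(np.cross(ray(c,u,v),x-c["o"])) for c,u,v in obs]
E
python3 - <<'E'
from h import *
np.set_printoptions(precision=1,suppress=True)
c=grab("scene","s1")
f=c["frame"][140:320,170:480,::-1]
cv2.imwrite("pics/s1c.png",cv2.resize(f,(800,465),interpolation=cv2.INTER_CUBIC))
for n,u,v,z in [("p1",270,204,12),("p2",300,214,12),("p3",331,226,12),("p4",362,238,12),("a",213,163,17),("b",196,198,23),("c",458,264,29),("d",416,296,11),("knob",281,172,105)]: print(n,at(c,u,v,z))
E
```

```text
p1 [519.3 126.8  12. ]
p2 [526.9  40.9  12. ]
p3 [529.4 -46.7  12. ]
p4 [ 531.8 -129.6   12. ]
a [574.5 359.6  17. ]
b [432.4 296.   23. ]
c [ 553.8 -352.6   29. ]
d [ 440.  -300.5   11. ]
knob [548.9 107.3 105. ]
```

View pics/s1c.png

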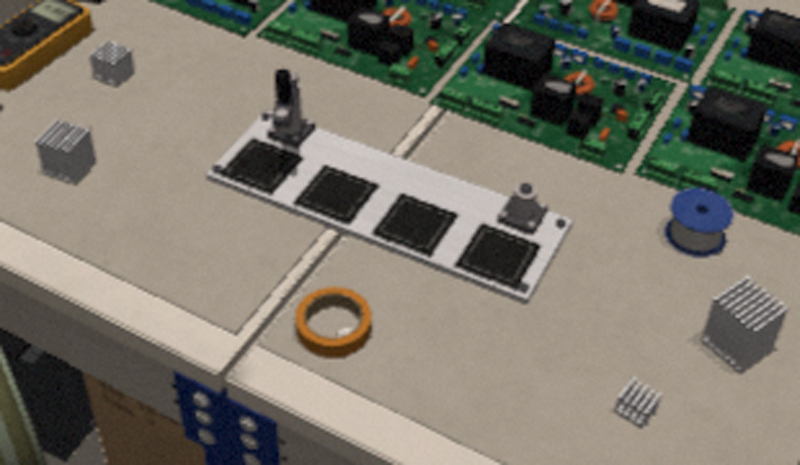

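The clamp is on the left end pad, pad_1: its dark knob is at (283,85) in the crop, and the bare post is behind pad_4 at (525,195). So the assignment is 58→pad_1, 46→pad_2, 34→pad_3, 22→pad_4. Next I'll bring the wrist camera over for precise views.

Call:
step_arm(moves=[[1, [-0.65, -0.48, 0], 0], [1, [-0.65, -0.48, 0], 0], [1, [-0.65, -0.48, 0], 0], [1, [-0.65, -0.48, 0], 0], [1, [-0.65, -0.48, 0], 0]])

```text
t: 0.62
tcp_pos: [311.5, 367.7, 231.0]
tcp_rot: [0.0, 0.177, 0.984, -0.0]
ft_force: [-0.1, 0.9, 0.4]
opening: 1.0
grasp_force: 0.0
```

Call:
step_arm(moves=[[1, [-0.65, -0.48, 0], -0.68], [1, [-0.65, -0.48, 0], -0.68], [1, [-0.65, -0.48, 0], -0.68], [1, [-0.65, -0.48, 0], -0.68], [1, [-0.65, -0.48, 0], -0.68]])

```text
t: 1.03
tcp_pos: [415.3, 209.2, 231.3]
tcp_rot: [0.0, -0.001, 1.0, 0.0]
ft_force: [0.3, 1.3, -0.4]
opening: 0.999
grasp_force: 0.0
```

Call:
step_arm(moves=[[1, [0, 0, 0], 0], [1, [0, 0, 0], 0], [1, [0, 0, 0], 0]])

```text
t: 1.28
tcp_pos: [414.6, 210.8, 231.0]
tcp_rot: [-0.0, 0.0, 1.0, 0.0]
ft_force: [-1.0, 0.1, -0.4]
opening: 1.0
grasp_force: 0.0
```

```bash
python3 - <<'E'
from h import *
c=grab("wrist","w1"); print(bot.get_state()["tcp_pos"],c["Rm"]); cv2.imwrite("pics/w1c.png",cv2.resize(c["frame"][:,:,::-1],(800,500),interpolation=cv2.INTER_CUBIC))
E
```

```text
[414.2507484  211.45320711 231.05553148] [[ 1.57921052e-03 -9.60874427e-01 -2.76979858e-01]
 [ 9.99997750e-01  1.90973006e-03 -9.23546636e-04]
 [ 1.41636911e-03 -2.76977777e-01  9.60875281e-01]]
```

View pics/w1c.png

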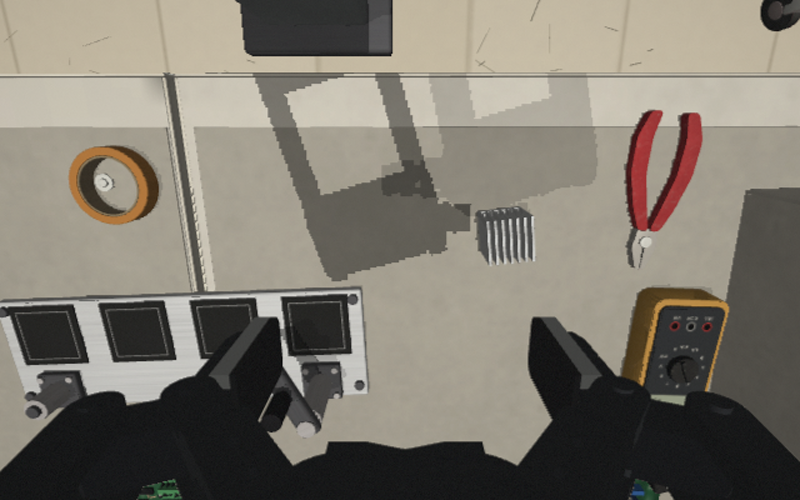

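The wrist view (up = −x, right = +y) shows the 46 heatsink at about (506,237), pads at (48,333), (137,330), (224,327) and (316,325), the clamp post at (305,430) and the knob at (272,412). The arm is partly swung over the pad area. Next I'll take views over the rail and to the right.

Call:
step_arm(moves=[[1, [-0.44, -0.6, -0.24], 0], [1, [-0.44, -0.6, -0.24], 0], [1, [-0.44, -0.6, -0.24], 0], [1, [-0.44, -0.6, -0.24], 0], [1, [-0.44, -0.6, -0.24], 0]])

```text
t: 1.75
tcp_pos: [526.5, 60.4, 292.6]
tcp_rot: [0.001, -0.001, 1.0, -0.0]
ft_force: [0.5, 0.3, 0.2]
opening: 1.001
grasp_force: 0.0
```

Call:
step_arm(moves=[[1, [0, 0, 0], 0], [1, [0, 0, 0], 0], [1, [0, 0, 0], 0]])

```text
t: 2.0
tcp_pos: [524.0, 62.7, 290.6]
tcp_rot: [-0.001, -0.001, 1.0, 0.0]
ft_force: [1.0, -0.8, -0.7]
opening: 0.999
grasp_force: 0.0
```

```bash
python3 - <<'E'
from h import *
c=grab("wrist","w2"); print(bot.get_state()["tcp_pos"]); cv2.imwrite("pics/w2c.png",cv2.resize(c["frame"][:,:,::-1],(800,500),interpolation=cv2.INTER_CUBIC))
E
```

```text
[523.71855712  62.81141154 290.41165009]
```

View pics/w2c.png

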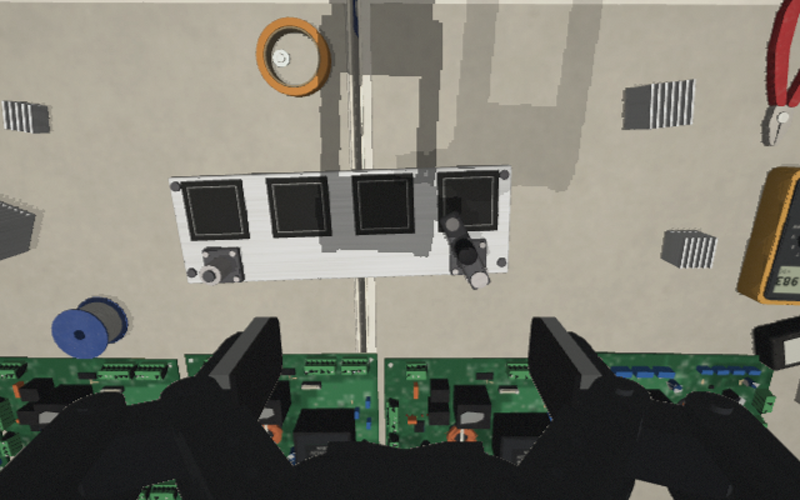

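Call:
step_arm(moves=[[1, [0, -0.7, 0], 0], [1, [0, -0.7, 0], 0], [1, [0, -0.7, 0], 0], [1, [0, -0.7, 0], 0], [1, [0, -0.7, 0], 0]])

```text
t: 2.47
tcp_pos: [524.2, -117.6, 290.6]
tcp_rot: [-0.001, 0.001, 1.0, -0.001]
ft_force: [-0.7, -0.7, 0.3]
opening: 1.0
grasp_force: 0.0
```

Call:
step_arm(moves=[[1, [0, -0.6, 0], 0], [1, [0, -0.6, 0], 0], [1, [0, -0.6, 0], 0], [1, [0, -0.6, 0], 0], [1, [0, -0.6, 0], 0]])

```text
t: 2.88
tcp_pos: [524.5, -267.0, 290.2]
tcp_rot: [-0.001, 0.001, 1.0, -0.001]
ft_force: [-0.1, 0.3, 0.2]
opening: 1.0
grasp_force: 0.0
```

Call:
step_arm(moves=[[1, [0, 0, 0], 0], [1, [0, 0, 0], 0], [1, [0, 0, 0], 0]])

```text
t: 3.13
tcp_pos: [525.3, -261.7, 291.1]
tcp_rot: [-0.0, -0.002, 1.0, 0.001]
ft_force: [0.2, -0.4, 0.1]
opening: 0.998
grasp_force: 0.0
```

```bash
python3 - <<'E'
from h import *
c=grab("wrist","w3"); print(bot.get_state()["tcp_pos"]); cv2.imwrite("pics/w3c.png",cv2.resize(c["frame"][:,:,::-1],(800,500),interpolation=cv2.INTER_CUBIC))
E
```

```text
[ 525.31198073 -261.93645959  291.26346572]
```

View pics/w3c.png

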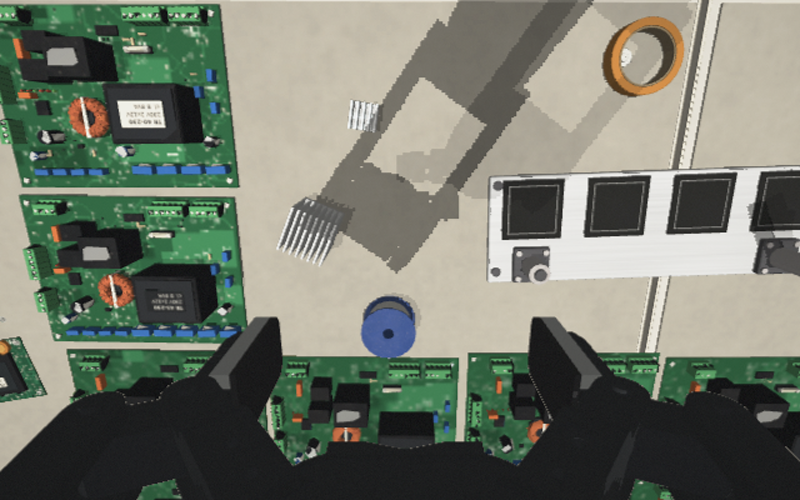

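In w2 (800-px scale) the pads are centred near (215,210), (298,208), (383,204) and (467,201). The clamp post top is at (480,281), the knob top at (465,249) and the arm tip at (453,223), so the arm is nearly closed and in the way. In w3 the 22 heatsink is at (363,116) and the 58 at (315,230), yawed by about 20°. Next I'll zoom on the heatsinks.

```bash
python3 - <<'E'
from h import *
np.set_printoptions(precision=1,suppress=True)
w2,w3=load("w2"),load("w3"); s=1.25
P4=[(w2,215.5,210),(w3,533,208)];P3=[(w2,298.5,207.7),(w3,617,205.5)];P2=[(w2,383,204.5),(w3,701,203)]
for P in (P4,P3,P2): print("tri",tri([(c,u/s,v/s) for c,u,v in P]),[at(c,u/s,v/s,12) for c,u,v in P])
print("p1",at(w2,467.5/s,201/s,12))
print("post/knob/tip",at(w2,480/s,281/s,99),at(w2,465/s,249/s,116.5),at(w2,453/s,223/s,82))
T=[]
for c,u,v in [(w2,660,105),(w2,690,250),(w3,315,230),(w3,363,116)]:
    u,v=int(u/s)-50,int(v/s)-37; print(u,v)
    T.append(cv2.resize(c["frame"][v:v+75,u:u+100,::-1],(400,300),interpolation=cv2.INTER_CUBIC))
cv2.imwrite("pics/z1.png",np.vstack([np.hstack(T[:2]),np.hstack(T[2:])]))
E
```

```text
tri (array([ 532.7, -129.8,   12.5]), [np.float64(0.45982895460170886), np.float64(0.45982895460152645)]) [array([ 533.2, -130.1,   12. ]), array([ 532.3, -129.7,   12. ])]
tri (array([529.9, -44.7,  13.5]), [np.float64(0.5784943208019171), np.float64(0.5784943208020975)]) [array([530.7, -45.1,  12. ]), array([529.5, -43.9,  12. ])]
tri (array([527. ,  41.3,  12.4]), [np.float64(0.24524993041534857), np.float64(0.24524993041552542)]) [array([527.3,  41.2,  12. ]), array([526.8,  41.5,  12. ])]
p1 [523.6 127.2  12. ]
post/knob/tip [577.6 127.5  99. ] [544.2 110.9 116.5] [530.9 104.8  82. ]
478 47
502 163
202 147
240 55
```

View pics/z1.png

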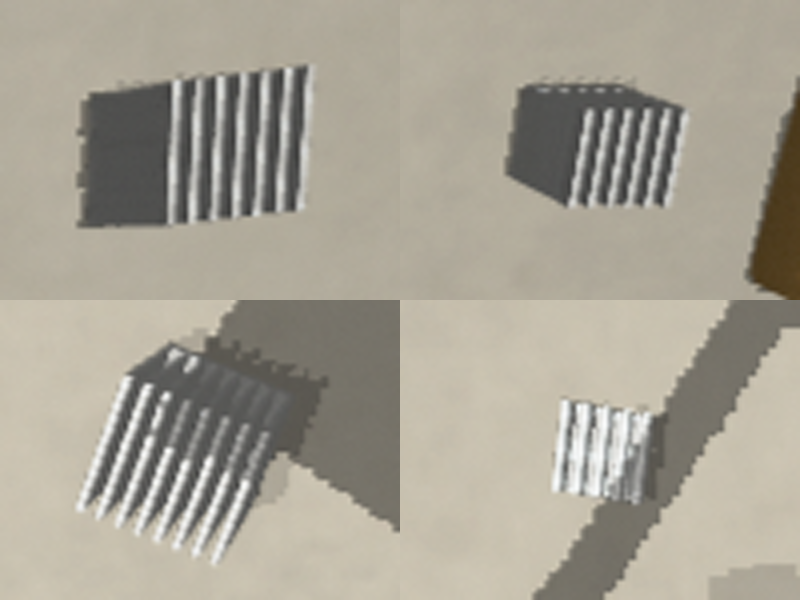

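The zoom shows all four fin tops clearly. From the corners I'll work out centre, size and yaw, and cross-check height against the scene camera.

```bash
python3 - <<'E'
from h import *
np.set_printoptions(precision=1,suppress=True)
w2,w3,s1=load("w2"),load("w3"),load("s1")
D={"b46":(w2,(0,0),(478,47),[(173,80),(312,66),(303,210),(170,223)],46,(66,137)),
"a34":(w2,(400,0),(502,163),[(585,110),(686,108),(668,207),(570,207)],34,(112,52)),
"c58":(w3,(0,300),(202,147),[(127,375),(263,428),(216,563),(80,510)],58,(748,305)),
"d22":(w3,(400,300),(240,55),[(563,400),(650,412),(640,500),(553,492)],22,(638,396))}
for n,(c,t,o,q,z,sc) in D.items():
    px=[(o[0]+(x-t[0])/4,o[1]+(y-t[1])/4) for x,y in q]
    P=np.array([at(c,u,v,z) for u,v in px]); m=P.mean(0)
    e=np.roll(P,-1,0)-P
    r=cv2.minAreaRect(P[:,:2].astype(np.float32))
    a=[(np.degrees(np.arctan2(v[1],v[0]))+45)%90-45 for v in e]
    mu=np.mean(px,0)
    x,err=tri([(c,*mu),(s1,170+sc[0]/800*310,140+sc[1]/465*180)])
    print(n,m,"sides",np.linalg.norm(e,axis=1),"yaw",np.array(a),"tri",x,err[0])
E
```

```text
b46 [431.8 298.4  46. ] sides [37.2 37.7 36.7 37.7] yaw [5.6 7.2 5.6 8.1] tri [432.4 297.3  41.6] 3.397573351603553
a34 [572.2 357.2  34. ] sides [31.2 32.3 31.  31.7] yaw [1.3 1.8 0.1 2.2] tri [573.5 357.4  30.1] 2.2397458719789416
c58 [ 551.3 -352.6   58. ] sides [41.  43.9 42.2 43.4] yaw [-22.  -21.  -22.7 -22.6] tri [ 552.3 -353.4   51.1] 0.9808743883625242
d22 [ 443.2 -300.5   22. ] sides [25.5 24.9 25.8 26. ] yaw [-7.3 -7.7 -4.9 -8.4] tri [ 443.  -301.    17.3] 0.08081686779413738
```

Positions are settled: the rail yaw is +2°, and the two-view heights match the text to within a few mm. I'll start with the nearest one, heatsink 22.

Call:
step_arm(moves=[[1, [0.328, -0.154, 0.5], 0.24], [1, [0.328, -0.154, 0.5], 0.24], [1, [0.328, -0.154, 0.5], 0.24], [1, [0.328, -0.154, 0.5], 0.24], [1, [0.328, -0.154, 0.5], 0.24]])

```text
t: 3.6
tcp_pos: [437.3, -298.9, 159.9]
tcp_rot: [-0.006, 0.063, 0.998, 0.004]
ft_force: [-0.5, 0.7, -1.3]
opening: 1.001
grasp_force: 0.0
```

Call:
step_arm(moves=[[1, [0, 0, 0.42], 0], [1, [0, 0, 0.42], 0], [1, [0, 0, 0.42], 0], [1, [0, 0, 0.42], 0], [1, [0, 0, 0.42], 0]])

```text
t: 4.02
tcp_pos: [443.8, -301.6, 61.5]
tcp_rot: [-0.0, 0.062, 0.998, 0.0]
ft_force: [1.7, -0.3, 1.1]
opening: 1.0
grasp_force: 0.0
```

```bash
python3 - <<'E'
from h import *
np.set_printoptions(precision=3,suppress=True)
c=grab("wrist","w4"); s=bot.get_state(); print(s["tcp_pos"],s["tcp_rot"],s["qpos"]); cv2.imwrite("pics/w4c.png",c["frame"][:,:,::-1])
print([proj(c,(443.2,-300.5,22))])
E
```

```text
[ 444.919 -303.021   63.16 ] [ 0.001  0.062  0.998 -0.001] [-0.759  0.329  1.772  0.     1.037 -2.206]
[array([325.411, 228.814])]
```

View pics/w4c.png

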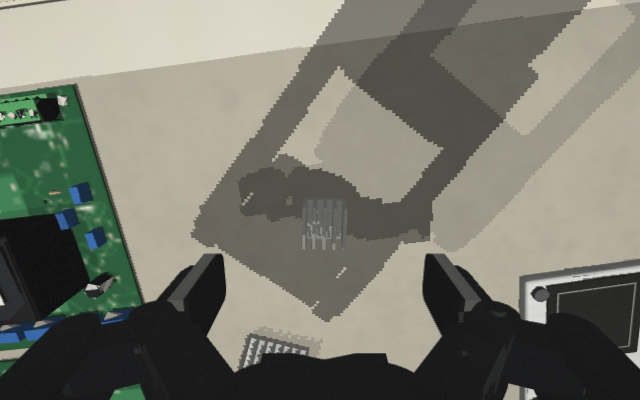

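Heatsink 22 sits centred between the fingers at (325,224), where I predicted it. Next I descend and grasp.

Call:
step_arm(moves=[[1, [0, 0, 0.12], 0], [1, [0, 0, 0.232], 0], [1, [0, 0, 0.232], 0], [1, [0, 0, 0.232], 0]])

```text
t: 4.4
tcp_pos: [443.9, -302.9, 4.6]
tcp_rot: [0.0, 0.062, 0.998, -0.0]
ft_force: [0.8, 0.3, 0.6]
opening: 1.0
grasp_force: 0.0
```

Call:
step_arm(moves=[[0, [0, 0, 0], 0], [0, [0, 0, 0], 0], [0, [0, 0, 0], 0], [0, [0, 0, 0], 0], [0, [0, 0, 0], 0]])

```text
t: 4.82
tcp_pos: [443.6, -303.2, 4.3]
tcp_rot: [0.001, 0.063, 0.998, -0.001]
ft_force: [-0.8, 0.6, 13.6]
opening: 0.302
grasp_force: 10.1
```

Call:
step_arm(moves=[[0, [0, 0, 0], 0], [0, [0, 0, 0], 0], [0, [0, 0, 0], 0], [0, [0, 0, 0], 0], [0, [0, 0, 0], 0]])

```text
t: 5.23
tcp_pos: [444.0, -303.6, 4.6]
tcp_rot: [0.001, 0.063, 0.998, -0.001]
ft_force: [-1.3, 0.3, 7.0]
opening: 0.292
grasp_force: 60.0
```

Call:
step_arm(moves=[[0, [0, 0, -0.3], 0], [0, [0, 0, -0.3], 0], [0, [0, 0, -0.3], 0]])

```text
t: 5.48
tcp_pos: [447.0, -306.4, 84.7]
tcp_rot: [0.005, 0.063, 0.998, -0.004]
ft_force: [1.4, -2.5, 0.9]
opening: 0.291
grasp_force: 59.1
```

Call:
step_arm(moves=[[0, [-0.266, 0.733, 0], -0.307], [0, [-0.266, 0.733, 0], -0.307], [0, [-0.266, 0.733, 0], -0.307], [0, [-0.266, 0.733, 0], -0.307], [0, [-0.266, 0.733, 0], -0.307]])

```text
t: 5.9
tcp_pos: [532.6, -126.0, 77.9]
tcp_rot: [-0.0, -0.018, 1.0, 0.001]
ft_force: [0.1, 0.5, 0.1]
opening: 0.286
grasp_force: 59.2
```

Call:
step_arm(moves=[[0, [0, 0, 0], 0], [0, [0, 0, 0], 0], [0, [0, 0, 0], 0]])

```text
t: 6.15
tcp_pos: [531.4, -129.4, 77.8]
tcp_rot: [-0.0, -0.018, 1.0, -0.0]
ft_force: [-0.6, -0.4, -0.3]
opening: 0.291
grasp_force: 59.2
```

```bash
cat >> h.py <<'E'
def go(x,y,z,yaw):
    "shift/turn units to reach world x,y,z with tool y at 90+yaw deg (mod 180), from the measured pose"
    s=bot.get_state(); A=rot(s["tcp_rot"]); d=A.T@(np.array([x,y,z])-s["tcp_pos"])
    cur=np.degrees(np.arctan2(A[1,1],A[0,1]))-90; t=-((yaw-cur+90)%180-90)
    print("tcp",s["tcp_pos"].round(1),"yaw",round(cur,1),"q6",s["qpos"][5].round(2),"shift",(d/250).round(3),"turn",round(t/30,3),"rows",round(np.linalg.norm(d)/41.7,1),round(abs(t)/7.16,1))
E
python3 -c "
from h import *
go(532.6,-129.8,16,2)"
```

```text
tcp [ 531.4 -129.4   77.8] yaw 2.1 q6 -2.0 shift [-0.005 -0.002  0.247] turn 0.002 rows 1.5 0.0
```

Call:
step_arm(moves=[[0, [-0.004, 0, 0.15], 0], [0, [-0.004, 0, 0.22], 0], [0, [-0.004, 0, 0.235], 0], [0, [-0.004, 0, 0.244], 0], [0, [-0.004, 0, 0.244], 0]])

```text
t: 6.57
tcp_pos: [531.5, -130.3, 17.2]
tcp_rot: [-0.001, -0.017, 1.0, 0.0]
ft_force: [-0.5, 0.6, -0.5]
opening: 0.285
grasp_force: 59.2
```

Call:
step_arm(moves=[[1, [0, 0, 0], 0], [1, [0, 0, 0], 0], [1, [0, 0, 0], 0], [1, [0, 0, 0], 0], [1, [0, 0, 0], 0]])

```text
t: 6.98
tcp_pos: [533.1, -129.5, 17.5]
tcp_rot: [0.0, -0.018, 1.0, -0.0]
ft_force: [1.0, -0.2, 0.8]
opening: 0.969
grasp_force: 0.0
```

Call:
step_arm(moves=[[1, [0, 0, -0.2], 0], [1, [0, 0, -0.4], 0], [1, [0, 0, -0.5], 0], [1, [0, 0, -0.5], 0], [1, [0, 0, -0.5], 0]])

```text
t: 7.4
tcp_pos: [535.8, -130.3, 146.3]
tcp_rot: [0.004, -0.018, 1.0, -0.002]
ft_force: [-0.3, 0.7, -1.4]
opening: 1.0
grasp_force: 0.0
```

```bash
python3 -c "
from h import *
c=grab('wrist','w5'); go(549.5,113.8,140,25)
print(proj(c,(532.6,-129.8,34)),proj(c,(524,127.2,12)),proj(c,(527,41.3,12)),proj(c,(529.6,-44.7,12)))
im=c['frame'][0:260,200:600,::-1]; cv2.imwrite('pics/w5c.png',cv2.resize(im,(800,520),interpolation=cv2.INTER_CUBIC))"
```

```text
tcp [ 533.7 -129.4  143.7] yaw 2.0 q6 -2.0 shift [-0.098  0.97   0.014] turn -0.765 rows 5.8 3.2
[324.57823738 191.10106317] [626.57357594 184.93461453] [525.47390708 184.86336347] [424.47301126 184.33324427]
```

View pics/w5c.png

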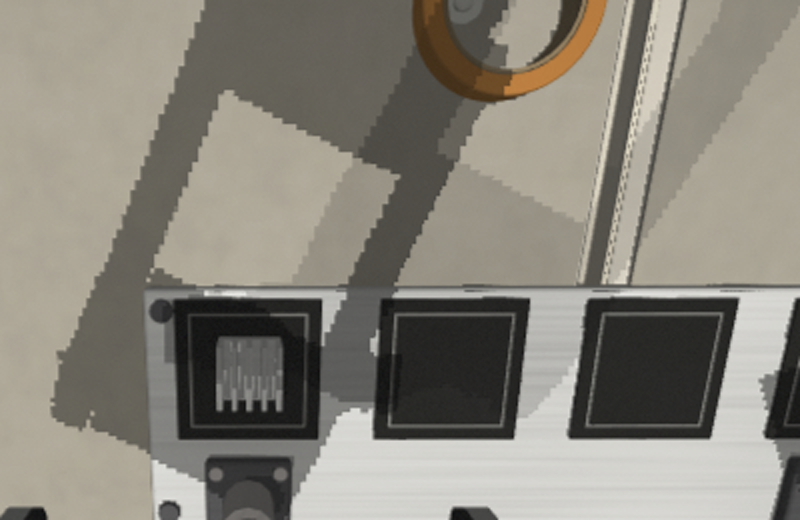

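Heatsink 22 stands centred and square on pad_4, at (250,375) in the crop against a pad centre of (250,368). Next is the clamp: I'll approach above the knob with the fingers half open and look.

Call:
step_arm(moves=[[0.5, [-0.098, 0.97, -0.16], -0.765], [0.5, [-0.098, 0.97, -0.16], -0.765], [0.5, [-0.098, 0.97, -0.16], -0.765], [0.5, [-0.098, 0.97, -0.16], -0.765], [0.5, [-0.098, 0.97, -0.16], -0.765]])

```text
t: 7.87
tcp_pos: [544.4, 77.7, 173.7]
tcp_rot: [-0.002, -0.216, 0.976, 0.001]
ft_force: [1.4, -0.4, 0.3]
opening: 0.505
grasp_force: 0.0
```

```bash
python3 -c "
from h import *
go(549.5,113.8,180,25)"
```

```text
tcp [544.4  77.7 173.7] yaw 25.0 q6 -2.02 shift [-0.079  0.122 -0.025] turn -0.0 rows 0.9 0.0
```

Call:
step_arm(moves=[[0.5, [-0.079, 0.122, -0.025], 0], [0.5, [-0.079, 0.122, -0.025], 0], [0.5, [-0.079, 0.122, -0.025], 0]])

```text
t: 8.12
tcp_pos: [550.1, 113.9, 180.3]
tcp_rot: [-0.002, -0.218, 0.976, 0.0]
ft_force: [0.3, -0.2, -0.6]
opening: 0.498
grasp_force: 0.0
```

```bash
python3 -c "
from h import *
c=grab('wrist','w6'); go(549.5,113.8,90,25)
print(proj(c,(549.5,113.8,116.5)),proj(c,(582,129.2,82)))
im=c['frame'][80:330,160:480,::-1]; cv2.imwrite('pics/w6c.png',cv2.resize(im,(640,500),interpolation=cv2.INTER_CUBIC))"
```

```text
tcp [549.9 112.4 180.1] yaw 25.1 q6 -1.96 shift [-0.002  0.005  0.36 ] turn 0.003 rows 2.2 0.0
[322.75561653 215.31213307] [322.97391117 244.61075519]
```

View pics/w6c.png

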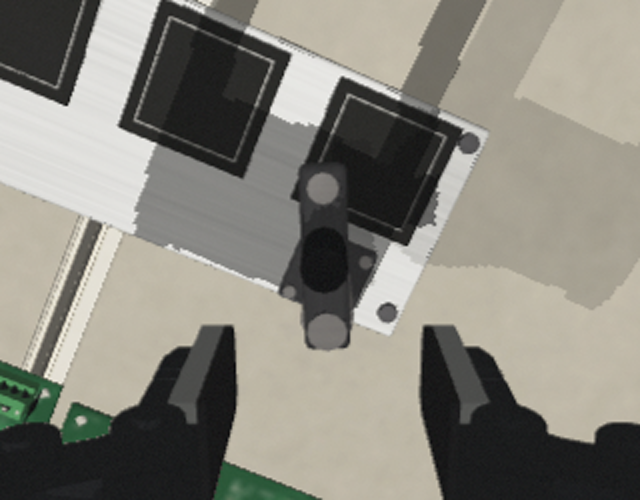

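The knob top is at (324,258) and the post at (326,330) in the crop, and the arm lines up with the tool at yaw 25°, so θ≈0.40 rad. I'll cage the knob between loosely closed fingers and follow the arc.

```bash
cat > arc.py <<'E'
from h import *
import sys
# shifts for knob angles, in tool axes of a call that starts at angle a0 / yaw y0 with TCP on the commanded knob position
P=np.array([580,128.]); r=36
k=lambda a: P-r*np.array([np.cos(np.radians(a)),np.sin(np.radians(a))])
def call(y0,k0,al,yl):
    y=np.radians(y0); tx=-np.array([np.cos(y),np.sin(y)]); ty=np.array([-np.sin(y),np.cos(y)])
    for a,w in zip(al,yl): d=k(a)-k0; print(a,w,[round(d@tx/250,3),round(d@ty/250,3)],round(-(w-y0)/30,3))
if __name__=="__main__":
    go(*k(25),91,25)
    call(25,k(25),[32,39,46,52,58],[32,39,46,52,58])
    call(58,k(58),[65,72,79,85,91],[64,70,75,75,75])
    call(75,k(91),[97,103,109,115,122],[75]*5)
E
python3 arc.py
```

```text
tcp [549.9 112.4 180.1] yaw 25.1 q6 -1.96 shift [0.007 0.005 0.356] turn 0.003 rows 2.1 0.0
32 32 [np.float64(-0.001), np.float64(-0.018)] -0.233
39 39 [np.float64(-0.004), np.float64(-0.035)] -0.467
46 46 [np.float64(-0.01), np.float64(-0.052)] -0.7
52 52 [np.float64(-0.016), np.float64(-0.065)] -0.9
58 58 [np.float64(-0.023), np.float64(-0.078)] -1.1
65 64 [np.float64(-0.001), np.float64(-0.018)] -0.2
72 70 [np.float64(-0.004), np.float64(-0.035)] -0.4
79 75 [np.float64(-0.01), np.float64(-0.052)] -0.567
85 75 [np.float64(-0.016), np.float64(-0.065)] -0.567
91 75 [np.float64(-0.023), np.float64(-0.078)] -0.567
97 75 [np.float64(-0.005), np.float64(-0.014)] 0.0
103 75 [np.float64(-0.011), np.float64(-0.028)] 0.0
109 75 [np.float64(-0.019), np.float64(-0.041)] 0.0
115 75 [np.float64(-0.028), np.float64(-0.053)] 0.0
122 75 [np.float64(-0.04), np.float64(-0.066)] 0.0
```

Call:
step_arm(moves=[[0.33, [0.01, 0.002, 0], 0], [0.33, [0.01, 0.002, 0], 0], [0.33, [0.01, 0.002, 0], 0], [0.33, [0.01, 0.002, 0], 0]])

```text
t: 8.5
tcp_pos: [548.7, 110.1, 181.9]
tcp_rot: [-0.0, -0.215, 0.977, 0.0]
ft_force: [-0.6, -0.3, 1.1]
opening: 0.332
grasp_force: 0.0
```

Call:
step_arm(moves=[[0.33, [0, 0, 0.15], 0], [0.33, [0, 0, 0.27], 0], [0.33, [0, 0, 0.34], 0], [0.33, [0, 0, 0.356], 0], [0.33, [0, 0, 0.356], 0]])

```text
t: 8.92
tcp_pos: [547.6, 110.7, 91.7]
tcp_rot: [-0.002, -0.216, 0.976, 0.0]
ft_force: [-0.0, 0.2, 0.6]
opening: 0.328
grasp_force: 0.0
```

```bash
python3 arc.py | head -1
```

```text
tcp [547.6 110.7  91.7] yaw 24.9 q6 -1.96 shift [-0.003  0.008  0.003] turn -0.003 rows 0.1 0.0
```

Call:
step_arm(moves=[[0.26, [-0.001, -0.018], 0]])

```text
validation failed for argument at $.mo...
```

Call:
step_arm(moves=[[0.26, [-0.001, -0.018, 0], -0.233], [0.26, [-0.004, -0.035, 0], -0.467], [0.26, [-0.01, -0.052, 0], -0.7], [0.26, [-0.016, -0.065, 0], -0.9], [0.26, [-0.018, -0.07, 0], -0.967]])

```text
t: 9.33
tcp_pos: [561.4, 97.3, 95.0]
tcp_rot: [0.001, -0.455, 0.89, -0.0]
ft_force: [-0.5, 2.1, -1.8]
opening: 0.26
grasp_force: 0.9
```

Call:
step_arm(moves=[[0.26, [-0.001, -0.018, 0], -0.233], [0.26, [-0.004, -0.035, 0], -0.467], [0.26, [-0.01, -0.052, 0], -0.7], [0.26, [-0.017, -0.068, 0], -0.7], [0.26, [-0.024, -0.081, 0], -0.7]])

```text
t: 9.75
tcp_pos: [580.2, 100.5, 94.4]
tcp_rot: [-0.005, -0.602, 0.798, -0.007]
ft_force: [-3.3, -1.5, 1.0]
opening: 0.264
grasp_force: 1.3
```

Call:
step_arm(moves=[[0.26, [-0.004, -0.0145, 0], 0], [0.26, [-0.01, -0.0285, 0], 0], [0.26, [-0.017, -0.042, 0], 0], [0.26, [-0.027, -0.056, 0], 0], [0.26, [-0.044, -0.075, 0], 0]])

```text
t: 10.17
tcp_pos: [601.0, 105.9, 92.8]
tcp_rot: [-0.005, -0.601, 0.799, -0.007]
ft_force: [-2.0, -2.3, 0.8]
opening: 0.26
grasp_force: 1.2
```

Call:
step_arm(moves=[[0.26, [0, 0, 0], 0], [0.26, [0, 0, 0], 0], [0.26, [0, 0, 0], 0]])

```text
t: 10.42
tcp_pos: [601.9, 106.4, 93.3]
tcp_rot: [-0.004, -0.602, 0.799, -0.008]
ft_force: [1.0, -0.3, -0.2]
opening: 0.261
grasp_force: 0.0
```

```bash
python3 -c "
from arc import *
print(k(123)); go(*k(123),91,75)
c=grab('wrist','w7')
im=c['frame'][:,100:540,::-1]; cv2.imwrite('pics/w7c.png',im)"
```

```text
[599.60700526  97.80785955]
tcp [601.9 106.4  93.3] yaw 74.0 q6 -2.81 shift [ 0.035 -0.     0.01 ] turn -0.033 rows 0.2 0.1
```

View pics/w7c.png

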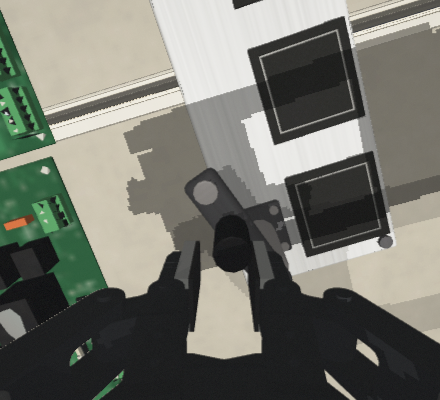

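The arm is swung most of the way open: tip at (205,192), knob at (232,245). I'll push a bit further, ease wrist joint 6 off its limit, then rise and check.

Call:
step_arm(moves=[[0.26, [0.02, -0.008, 0], 0.1], [0.26, [0.025, -0.016, 0], 0.2], [0.26, [0.025, -0.024, 0], 0.2], [0.26, [0.025, -0.024, 0], 0.2]])

```text
t: 10.8
tcp_pos: [603.8, 100.6, 93.0]
tcp_rot: [-0.004, -0.559, 0.829, -0.005]
ft_force: [-3.3, 5.4, 0.9]
opening: 0.264
grasp_force: 2.4
```

Call:
step_arm(moves=[[0.5, [0, 0, 0], 0], [0.5, [0, 0, 0], 0], [0.5, [0, 0, 0], 0]])

```text
t: 11.05
tcp_pos: [605.5, 98.2, 93.5]
tcp_rot: [-0.004, -0.559, 0.829, -0.008]
ft_force: [0.5, 0.3, -0.5]
opening: 0.504
grasp_force: 0.0
```

Call:
step_arm(moves=[[0.5, [0, 0, -0.15], 0], [0.5, [0, 0, -0.3], 0], [0.5, [0, 0, -0.45], 0], [0.5, [0, 0, -0.6], 0.5], [0.5, [0, 0, -0.6], 0.8]])

```text
t: 11.47
tcp_pos: [610.4, 100.9, 254.1]
tcp_rot: [0.005, -0.449, 0.894, -0.012]
ft_force: [1.1, -0.9, 1.3]
opening: 0.498
grasp_force: 0.0
```

```bash
python3 -c "
from arc import *
go(573,280,240,2)
c=grab('wrist','w8')
for a in (100,110,120,125,130):
  d=-np.array([np.cos(np.radians(a)),np.sin(np.radians(a))]); print(a,proj(c,[*(P+36*d),116.5]),proj(c,[*(P+58*d),86]))
im=c['frame'][100:350,160:480,::-1]; cv2.imwrite('pics/w8c.png',cv2.resize(im,(640,500)))"
```

```text
tcp [610.4 100.9 254.1] yaw 53.3 q6 -2.47 shift [-0.485  0.549  0.042] turn 1.71 rows 4.4 7.2
100 [343.46030922 163.39160858] [325.32582493 141.34011632]
110 [338.79718109 169.09800492] [318.58715666 149.92070997]
120 [335.24377794 175.43885953] [313.52803058 159.40331629]
125 [333.91395194 178.78212628] [311.66846432 164.38200677]
130 [332.89322188 182.20478023] [310.2687539  169.46425796]
```

View pics/w8c.png

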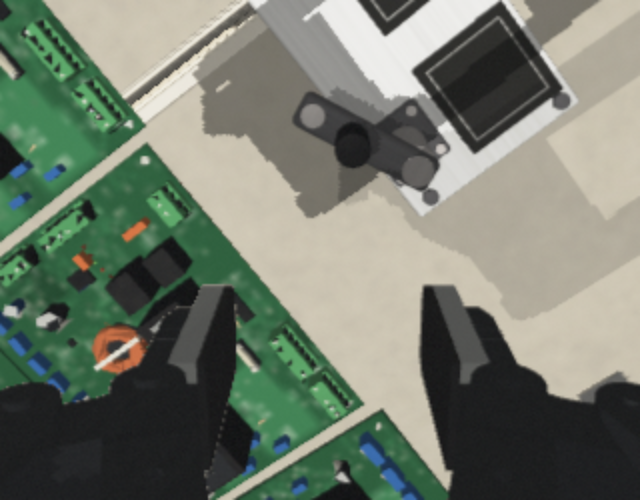

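The knob is at (353,145) and the arm tip at (312,115) in the crop, which matches α≈117°, so θ≈2.0 and the arm is open. Next is heatsink 34; first I'll check its clearance to the multimeter and the box.

```bash
python3 -c "
from h import *
w1,w2=load('w1'),load('w2')
print('meter',[at(w2,u/1.25,v/1.25,z).round() for u,v,z in [(738,290,0),(738,290,35),(750,240,0),(795,170,35)]])
print('box',[at(w1,u/1.25,v/1.25,0).round() for u,v in [(745,190),(728,290)]])
go(572.2,357.2,140,1.5)"
```

```text
meter [array([625., 435.,   0.]), array([611., 405.,  35.]), array([567., 435.,   0.]), array([490., 432.,  35.])]
box [array([397., 517.,  -0.]), array([493., 522.,  -0.])]
tcp [608.8 100.8 250.3] yaw 53.1 q6 -2.46 shift [-0.734  0.743  0.422] turn 1.719 rows 6.8 7.2
```

Call:
step_arm(moves=[[0.6, [-0.25, 0.28, 0], 0.9], [0.6, [-0.25, 0.28, 0], 0.9], [0.6, [-0.25, 0.28, 0], 0.9], [0.6, [-0.25, 0.28, 0], 0.9]])

```text
t: 11.85
tcp_pos: [583.8, 196.1, 240.2]
tcp_rot: [-0.002, -0.231, 0.973, -0.008]
ft_force: [-0.3, -0.4, -0.1]
opening: 0.603
grasp_force: 0.0
```

```bash
python3 -c "
from h import *
go(572.2,357.2,140,1.5)"
```

```text
tcp [583.8 196.1 240.2] yaw 26.7 q6 -1.84 shift [-0.252  0.602  0.391] turn 0.84 rows 4.6 3.5
```

Call:
step_arm(moves=[[0.6, [-0.252, 0.602, 0.391], 0.84], [0.6, [-0.252, 0.602, 0.391], 0.84], [0.6, [-0.252, 0.602, 0.391], 0.84], [0.6, [-0.252, 0.602, 0.391], 0.84], [0.6, [-0.252, 0.602, 0.391], 0.84]])

```text
t: 12.27
tcp_pos: [571.4, 356.2, 136.4]
tcp_rot: [-0.002, -0.014, 1.0, -0.009]
ft_force: [-0.2, -0.4, 0.3]
opening: 0.6
grasp_force: 0.0
```

Call:
step_arm(moves=[[0.6, [0, 0, 0], 0], [0.6, [0, 0, 0], 0], [0.6, [0, 0, 0], 0]])

```text
t: 12.52
tcp_pos: [574.5, 353.1, 140.8]
tcp_rot: [0.0, -0.013, 1.0, -0.009]
ft_force: [0.2, -0.7, -0.1]
opening: 0.601
grasp_force: 0.0
```

```bash
python3 -c "
from h import *
go(572.2,357.2,10,1.5)
c=grab('wrist','w9')
# top face of the heatsink: predicted corners
print([proj(c,(572.2+a,357.2+b,34)).round() for a,b in [(-16,-16),(-16,16),(16,16),(16,-16)]])
im=c['frame'][100:300,200:460,::-1]; cv2.imwrite('pics/w9c.png',cv2.resize(im,(520,400)))"
```

```text
tcp [574.5 353.1 140.8] yaw 1.5 q6 -1.16 shift [0.009 0.026 0.523] turn 0.001 rows 3.1 0.0
[array([311., 175.]), array([353., 176.]), array([351., 215.]), array([310., 214.])]
```

View pics/w9c.png

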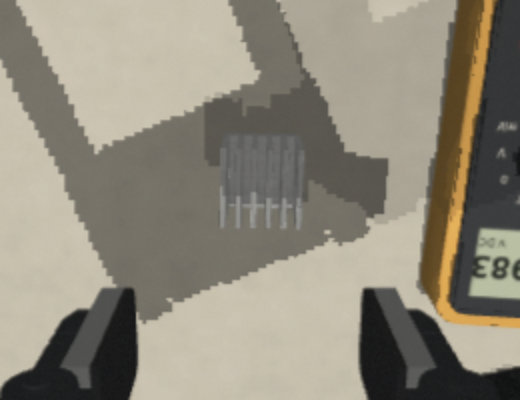

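Heatsink 34 is where predicted, with its top spanning u 310–352 and v 173–214. Next I grasp it.

Call:
step_arm(moves=[[0.6, [0.009, 0.022, 0.2], 0], [0.6, [0.009, 0.022, 0.36], 0], [0.6, [0.009, 0.022, 0.5], 0], [0.6, [0.009, 0.022, 0.531], 0], [0.6, [0.009, 0.022, 0.531], 0]])

```text
t: 12.98
tcp_pos: [569.4, 354.2, 4.7]
tcp_rot: [-0.003, -0.012, 1.0, -0.01]
ft_force: [-0.7, -0.3, 1.0]
opening: 0.599
grasp_force: 0.0
```

Call:
step_arm(moves=[[0, [0, 0, 0], 0], [0, [0, 0, 0], 0], [0, [0, 0, 0], 0], [0, [0, 0, 0], 0], [0, [0, 0, 0], 0]])

```text
t: 13.4
tcp_pos: [574.9, 358.2, 12.2]
tcp_rot: [0.004, -0.013, 1.0, -0.007]
ft_force: [0.0, -0.9, 5.8]
opening: 0.364
grasp_force: 62.0
```

Call:
step_arm(moves=[[0, [0, 0, 0], 0], [0, [0, 0, 0], 0], [0, [0, 0, 0], 0]])

```text
t: 13.65
tcp_pos: [574.9, 358.2, 12.2]
tcp_rot: [0.004, -0.013, 1.0, -0.007]
ft_force: [-0.7, -1.7, 6.5]
opening: 0.365
grasp_force: 62.0
```

Call:
step_arm(moves=[[0, [0, 0, -0.16], 0], [0, [0, 0, -0.32], 0], [0, [0, 0, -0.48], 0], [0, [0, 0, -0.6], 0], [0, [0, 0, -0.6], 0]])

```text
t: 14.07
tcp_pos: [577.2, 362.6, 169.7]
tcp_rot: [0.009, -0.013, 1.0, -0.004]
ft_force: [2.5, 0.5, 1.8]
opening: 0.361
grasp_force: 61.2
```

```bash
python3 -c "
from h import *
go(529.6,-44.7,100,2)"
```

```text
tcp [577.2 362.6 169.7] yaw 1.5 q6 -1.15 shift [ 0.238 -1.621  0.29 ] turn -0.017 rows 10.0 0.1
```

Call:
step_arm(moves=[[0, [0.115, -0.81, 0], 0], [0, [0.115, -0.81, 0], 0], [0, [0.115, -0.81, 0], 0], [0, [0.115, -0.81, 0], 0], [0, [0.115, -0.81, 0], 0]])

```text
t: 14.48
tcp_pos: [547.6, 154.6, 162.0]
tcp_rot: [0.001, -0.013, 1.0, -0.009]
ft_force: [1.0, -2.0, 0.0]
opening: 0.363
grasp_force: 61.2
```

Call:
step_arm(moves=[[0, [0.115, -0.81, 0], 0], [0, [0.115, -0.81, 0], 0], [0, [0.115, -0.81, 0], 0], [0, [0.115, -0.81, 0], 0], [0, [0.115, -0.81, 0], 0]])

```text
t: 14.9
tcp_pos: [524.2, -48.8, 165.6]
tcp_rot: [0.001, -0.013, 1.0, -0.009]
ft_force: [0.4, 0.2, -0.8]
opening: 0.362
grasp_force: 61.2
```

Call:
step_arm(moves=[[0, [0, 0, 0], 0], [0, [0, 0, 0], 0], [0, [0, 0, 0], 0], [0, [0, 0, 0], 0]])

```text
t: 15.23
tcp_pos: [524.8, -45.5, 165.0]
tcp_rot: [0.0, -0.014, 1.0, -0.008]
ft_force: [0.5, 0.6, -0.2]
opening: 0.363
grasp_force: 61.2
```

```bash
python3 -c "
from h import *
go(532.3,-44.7,24,2)"
```

```text
tcp [524.8 -45.5 165. ] yaw 1.5 q6 -1.83 shift [-0.03   0.011  0.564] turn -0.015 rows 3.4 0.1
```

Call:
step_arm(moves=[[0, [-0.03, 0.003, 0.15], 0], [0, [-0.03, 0.003, 0.3], 0], [0, [-0.03, 0.003, 0.42], 0], [0, [-0.03, 0.003, 0.48], 0], [0, [-0.03, 0.003, 0.5], 0]])

```text
t: 15.65
tcp_pos: [529.2, -45.2, 36.2]
tcp_rot: [-0.003, -0.014, 1.0, -0.007]
ft_force: [-1.3, 0.8, -0.8]
opening: 0.362
grasp_force: 61.2
```

Call:
step_arm(moves=[[0, [0, 0, 0], 0], [0, [0, 0, 0], 0]])

```text
t: 15.82
tcp_pos: [533.3, -47.0, 40.7]
tcp_rot: [0.001, -0.014, 1.0, -0.009]
ft_force: [0.4, 0.9, 0.8]
opening: 0.364
grasp_force: 61.2
```

```bash
python3 -c "
from h import *
go(532.3,-44.7,24,2)
c=grab('scene','s2'); im=c['frame'][170:270,240:400,::-1]; cv2.imwrite('pics/s2c.png',cv2.resize(im,(800,500),interpolation=cv2.INTER_CUBIC))"
```

```text
tcp [533.3 -47.   40.7] yaw 1.6 q6 -1.83 shift [0.004 0.01  0.067] turn -0.014 rows 0.4 0.1
```

View pics/s2c.png

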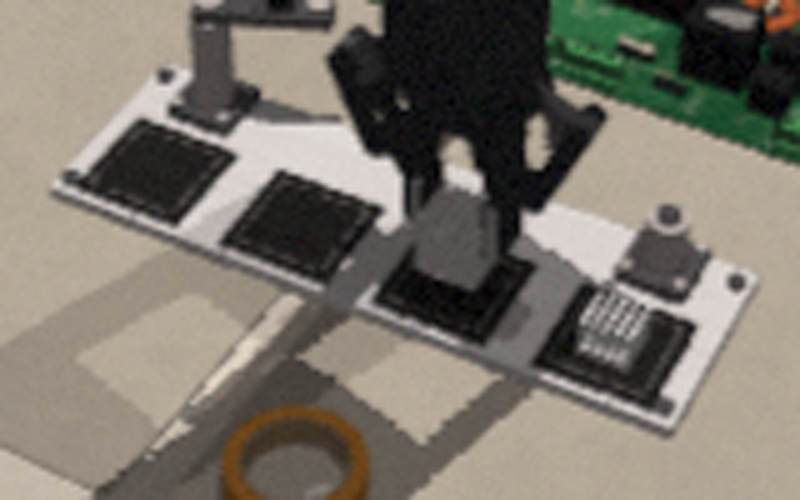

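The 34 heatsink hovers above pad_3 at (455,240), and the 22 stands on pad_4. I'll lower slowly and watch the force.

Call:
step_arm(moves=[[0, [0.004, 0.009, 0.03], 0], [0, [0.004, 0.009, 0.045], 0], [0, [0.004, 0.009, 0.055], 0], [0, [0.004, 0.009, 0.055], 0], [0, [0.004, 0.009, 0.055], 0]])

```text
t: 16.28
tcp_pos: [531.2, -45.9, 26.2]
tcp_rot: [0.0, -0.013, 1.0, -0.008]
ft_force: [0.5, 0.3, -0.2]
opening: 0.361
grasp_force: 61.2
```

Call:
step_arm(moves=[[0, [0, 0, 0.006], 0], [0, [0, 0, 0.012], 0], [0, [0, 0, 0.012], 0], [0, [0, 0, 0.012], 0]])

```text
t: 16.62
tcp_pos: [531.8, -46.1, 24.2]
tcp_rot: [0.001, -0.013, 1.0, -0.009]
ft_force: [-2.1, 0.3, 4.8]
opening: 0.363
grasp_force: 61.8
```

Contact came at the expected height, so I'll release and rise.

Call:
step_arm(moves=[[0.7, [0, 0, 0], 0], [0.7, [0, 0, 0], 0], [0.7, [0, 0, 0], 0], [0.7, [0, 0, 0], 0]])

```text
t: 16.95
tcp_pos: [531.2, -45.9, 23.1]
tcp_rot: [0.0, -0.013, 1.0, -0.008]
ft_force: [0.3, 0.0, -0.0]
opening: 0.7
grasp_force: 0.0
```

Call:
step_arm(moves=[[0.7, [0, 0, -0.16], 0], [0.7, [0, 0, -0.32], 0], [0.7, [0, 0, -0.48], 0], [0.7, [0, 0, -0.56], 0], [0.7, [0, 0, -0.56], 0]])

```text
t: 17.37
tcp_pos: [535.7, -44.5, 169.8]
tcp_rot: [0.007, -0.013, 1.0, -0.01]
ft_force: [1.3, 0.2, 0.9]
opening: 0.703
grasp_force: 0.0
```

```bash
python3 -c "
from h import *
grab('wrist','w10'); go(432,298.2,160,6.8)"
```

```text
tcp [533.7 -44.1 166.7] yaw 1.5 q6 -1.83 shift [ 0.372  1.379 -0.002] turn -0.178 rows 8.6 0.7
```

Call:
step_arm(moves=[[0.8, [0.186, 0.69, 0], 0], [0.8, [0.186, 0.69, 0], 0], [0.8, [0.186, 0.69, 0], 0], [0.8, [0.186, 0.69, 0], 0], [0.8, [0.186, 0.69, 0], 0]])

```text
t: 17.83
tcp_pos: [476.3, 131.8, 157.8]
tcp_rot: [-0.003, -0.015, 1.0, -0.007]
ft_force: [0.3, 0.4, 0.6]
opening: 0.804
grasp_force: 0.0
```

Call:
step_arm(moves=[[0.8, [0.186, 0.69, 0.1], -0.178], [0.8, [0.186, 0.69, 0.1], -0.178], [0.8, [0.186, 0.69, 0.1], -0.178], [0.8, [0.186, 0.69, 0.1], -0.178], [0.8, [0.186, 0.69, 0.1], -0.178]])

```text
t: 18.25
tcp_pos: [425.8, 301.7, 129.4]
tcp_rot: [-0.003, -0.061, 0.998, -0.008]
ft_force: [-0.1, -1.5, 0.8]
opening: 0.8
grasp_force: 0.0
```

Call:
step_arm(moves=[[0.8, [0, 0, 0], 0], [0.8, [0, 0, 0], 0], [0.8, [0, 0, 0], 0], [0.8, [0, 0, 0], 0]])

```text
t: 18.58
tcp_pos: [429.8, 297.1, 131.9]
tcp_rot: [-0.0, -0.058, 0.998, -0.009]
ft_force: [0.2, 0.2, -0.6]
opening: 0.804
grasp_force: 0.0
```

```bash
python3 -c "
from h import *
go(432,298.2,20,6.8)
c=grab('wrist','w11')
print([proj(c,(432+a,298.2+b,46)).round() for a,b in [(-16.5,-21),(-21,16.5),(16.5,21),(21,-16.5)]])
im=c['frame'][100:300,200:460,::-1]
o=load('w10'); im2=o['frame'][100:300,200:460,::-1]; print(proj(o,(529.6,-44.7,46)))
cv2.imwrite('pics/w11c.png',np.hstack([cv2.resize(x,(390,300)) for x in (im,im2)]))"
```

```text
tcp [429.8 297.1 131.9] yaw 6.7 q6 -1.23 shift [-0.01   0.011  0.447] turn -0.003 rows 2.7 0.0
[array([300., 184.]), array([353., 184.]), array([352., 234.]), array([301., 234.])]
[326.32543522 183.24758264]
```

View pics/w11c.png

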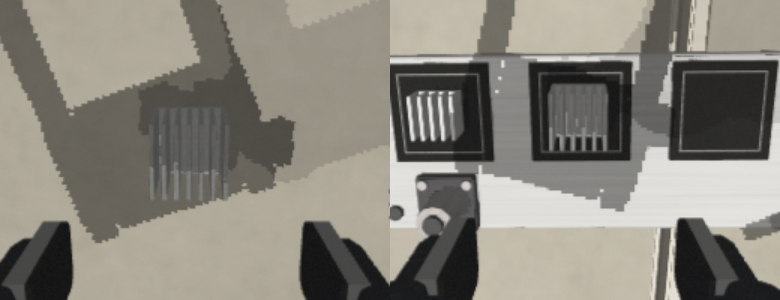

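The 46 heatsink matches prediction (u 301–351, v 183–233). The earlier rail view shows 34 and 22 centred and square on their pads. Next I grasp 46.

Call:
step_arm(moves=[[0.8, [-0.01, 0.007, 0.16], 0], [0.8, [-0.01, 0.007, 0.32], 0], [0.8, [-0.01, 0.007, 0.42], 0], [0.8, [-0.01, 0.007, 0.455], 0], [0.8, [-0.01, 0.007, 0.455], 0]])

```text
t: 19.05
tcp_pos: [430.0, 296.6, 16.2]
tcp_rot: [-0.003, -0.058, 0.998, -0.01]
ft_force: [0.4, 0.6, 0.9]
opening: 0.795
grasp_force: 0.0
```

Call:
step_arm(moves=[[0, [0, 0, 0], 0], [0, [0, 0, 0], 0], [0, [0, 0, 0], 0], [0, [0, 0, 0], 0], [0, [0, 0, 0], 0]])

```text
t: 19.47
tcp_pos: [434.3, 299.7, 21.2]
tcp_rot: [0.003, -0.059, 0.998, -0.008]
ft_force: [0.1, -1.1, 7.5]
opening: 0.429
grasp_force: 61.2
```

Call:
step_arm(moves=[[0, [0, 0, 0], 0], [0, [0, 0, 0], 0], [0, [0, 0, 0], 0]])

```text
t: 19.72
tcp_pos: [434.3, 299.6, 21.2]
tcp_rot: [0.003, -0.059, 0.998, -0.008]
ft_force: [0.8, -1.3, 6.4]
opening: 0.43
grasp_force: 61.2
```

Call:
step_arm(moves=[[0, [0, 0, -0.16], 0], [0, [0, 0, -0.32], 0], [0, [0, 0, -0.48], 0], [0, [0, 0, -0.48], 0], [0, [0, 0, -0.48], 0]])

```text
t: 20.13
tcp_pos: [434.2, 302.1, 142.7]
tcp_rot: [0.004, -0.06, 0.998, -0.007]
ft_force: [-1.2, 0.2, -1.8]
opening: 0.435
grasp_force: 60.6
```

```bash
python3 -c "
from h import *
go(527,41.3,60,2)"
```

```text
tcp [434.2 302.1 142.7] yaw 6.8 q6 -1.23 shift [-0.242 -1.075  0.347] turn 0.161 rows 6.9 0.7
```

Call:
step_arm(moves=[[0, [-0.126, -0.538, 0], 0], [0, [-0.126, -0.538, 0], 0], [0, [-0.126, -0.538, 0], 0], [0, [-0.126, -0.538, 0], 0]])

```text
t: 20.47
tcp_pos: [478.9, 166.5, 139.3]
tcp_rot: [-0.001, -0.058, 0.998, -0.01]
ft_force: [0.3, -0.2, -0.9]
opening: 0.434
grasp_force: 60.8
```

Call:
step_arm(moves=[[0, [-0.126, -0.538, 0], 0.161], [0, [-0.126, -0.538, 0], 0.161], [0, [-0.126, -0.538, 0], 0.161], [0, [-0.126, -0.538, 0.1], 0.161], [0, [-0.126, -0.538, 0.2], 0.161]])

```text
t: 20.88
tcp_pos: [528.5, 36.4, 93.1]
tcp_rot: [0.002, -0.015, 1.0, -0.009]
ft_force: [-0.4, 1.0, -1.6]
opening: 0.433
grasp_force: 60.8
```

Call:
step_arm(moves=[[0, [0, 0, 0], 0], [0, [0, 0, 0], 0], [0, [0, 0, 0], 0], [0, [0, 0, 0], 0]])

```text
t: 21.22
tcp_pos: [526.8, 40.9, 94.1]
tcp_rot: [0.001, -0.018, 1.0, -0.008]
ft_force: [-0.2, -0.4, -0.5]
opening: 0.432
grasp_force: 60.8
```

```bash
python3 -c "
from h import *
go(529.3,41.3,33.5,2)"
```

```text
tcp [526.8  40.9  94.1] yaw 2.1 q6 -1.67 shift [-0.01   0.005  0.242] turn 0.002 rows 1.5 0.0
```

Call:
step_arm(moves=[[0, [-0.01, 0.005, 0.1], 0], [0, [-0.01, 0.005, 0.18], 0], [0, [-0.01, 0.005, 0.22], 0], [0, [-0.01, 0.005, 0.232], 0], [0, [-0.01, 0.005, 0.232], 0]])

```text
t: 21.63
tcp_pos: [528.4, 41.0, 35.0]
tcp_rot: [-0.0, -0.018, 1.0, -0.008]
ft_force: [-0.7, 0.2, -1.5]
opening: 0.434
grasp_force: 60.8
```

Call:
step_arm(moves=[[0, [0, 0, 0.006], 0], [0, [0, 0, 0.012], 0], [0, [0, 0, 0.012], 0], [0, [0, 0, 0.012], 0]])

```text
t: 21.97
tcp_pos: [530.1, 40.5, 33.3]
tcp_rot: [0.002, -0.017, 1.0, -0.008]
ft_force: [0.5, -0.5, 1.5]
opening: 0.431
grasp_force: 60.9
```

Call:
step_arm(moves=[[0.75, [0, 0, 0], 0], [0.75, [0, 0, 0], 0], [0.75, [0, 0, 0], 0], [0.75, [0, 0, 0], 0]])

```text
t: 22.3
tcp_pos: [528.5, 40.4, 32.0]
tcp_rot: [0.0, -0.017, 1.0, -0.008]
ft_force: [-0.0, 0.3, -0.3]
opening: 0.748
grasp_force: 0.0
```

Call:
step_arm(moves=[[0.75, [0, 0, -0.16], 0], [0.75, [0, 0, -0.32], 0], [0.75, [0, 0, -0.48], 0], [0.75, [0, 0, -0.5], 0], [0.75, [0, 0, -0.5], 0]])

```text
t: 22.72
tcp_pos: [531.6, 42.4, 161.2]
tcp_rot: [0.005, -0.017, 1.0, -0.009]
ft_force: [-0.3, 0.3, -1.2]
opening: 0.752
grasp_force: 0.0
```

```bash
python3 -c "
from h import *
grab('wrist','w12'); go(551.3,-352.6,160,-22)"
```

```text
tcp [529.5  42.5 158.4] yaw 2.0 q6 -1.67 shift [-0.033 -1.582  0.021] turn 0.799 rows 9.5 3.3
```

Call:
step_arm(moves=[[0.9, [-0.017, -0.79, 0], 0], [0.9, [-0.017, -0.79, 0], 0], [0.9, [-0.017, -0.79, 0], 0], [0.9, [-0.017, -0.79, 0], 0], [0.9, [-0.017, -0.79, 0], 0]])

```text
t: 23.18
tcp_pos: [537.7, -157.0, 157.5]
tcp_rot: [-0.002, -0.017, 1.0, -0.008]
ft_force: [0.8, 0.5, 0.1]
opening: 0.903
grasp_force: 0.0
```

Call:
step_arm(moves=[[0.9, [-0.017, -0.79, 0], 0.8], [0.9, [-0.017, -0.79, 0], 0.8], [0.9, [-0.017, -0.79, 0], 0.8], [0.9, [-0.017, -0.79, 0], 0.8], [0.9, [-0.017, -0.79, 0], 0.8]])

```text
t: 23.6
tcp_pos: [548.7, -354.3, 160.2]
tcp_rot: [-0.0, 0.193, 0.981, -0.007]
ft_force: [0.2, 0.1, 0.2]
opening: 0.903
grasp_force: 0.0
```

Call:
step_arm(moves=[[0.9, [0, 0, 0], 0], [0.9, [0, 0, 0], 0], [0.9, [0, 0, 0], 0], [0.9, [0, 0, 0], 0]])

```text
t: 23.93
tcp_pos: [549.9, -349.8, 161.7]
tcp_rot: [0.0, 0.19, 0.982, -0.007]
ft_force: [0.1, -0.4, 0.1]
opening: 0.896
grasp_force: 0.0
```

```bash
python3 -c "
from h import *
go(551.3,-352.6,30,-22)
c=grab('wrist','w13')
t=np.radians(-22);A=np.array([[np.cos(t),-np.sin(t)],[np.sin(t),np.cos(t)]])
print([proj(c,[*(np.array([551.3,-352.6])+A@np.array(q)),58]).round() for q in [(-22,-22),(-22,22),(22,22),(22,-22)]])
im=c['frame'][100:300,200:460,::-1]
o=load('w12'); im2=o['frame'][100:300,200:460,::-1]; print(proj(o,(527,41.3,58)))
cv2.imwrite('pics/w13c.png',np.hstack([cv2.resize(x,(390,300)) for x in (im,im2)]))"
```

```text
tcp [ 549.9 -349.8  161.7] yaw -22.0 q6 -1.88 shift [-0.007 -0.001  0.527] turn 0.002 rows 3.2 0.0
[array([294., 174.]), array([352., 174.]), array([351., 228.]), array([295., 228.])]
[324.51499692 192.2498519 ]
```

View pics/w13c.png

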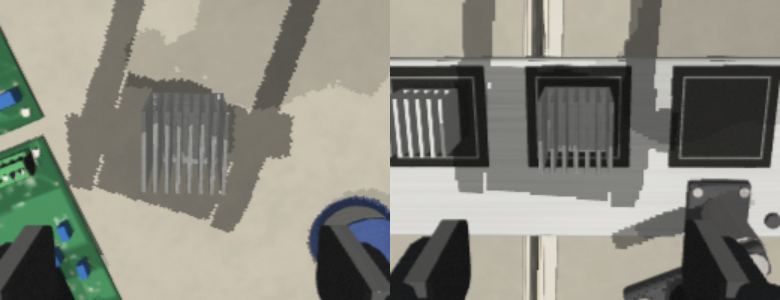

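The 58 heatsink lies as predicted (u 295–353, lower edge v≈229), 46 is centred on pad_2, and the spool is clear laterally. Next I grasp with a narrower opening.

Call:
step_arm(moves=[[0.72, [-0.007, -0.001, 0], 0], [0.72, [-0.007, -0.001, 0], 0]])

```text
t: 24.15
tcp_pos: [552.7, -351.6, 163.8]
tcp_rot: [0.002, 0.19, 0.982, -0.008]
ft_force: [-0.1, -0.4, 0.4]
opening: 0.721
grasp_force: 0.0
```

Call:
step_arm(moves=[[0.72, [0, 0, 0.16], 0], [0.72, [0, 0, 0.32], 0], [0.72, [0, 0, 0.46], 0], [0.72, [0, 0, 0.525], 0], [0.72, [0, 0, 0.535], 0]])

```text
t: 24.57
tcp_pos: [549.1, -351.6, 24.5]
tcp_rot: [-0.002, 0.191, 0.982, -0.006]
ft_force: [-0.7, 0.5, -0.1]
opening: 0.72
grasp_force: 0.0
```

Call:
step_arm(moves=[[0, [0, 0, 0], 0], [0, [0, 0, 0], 0], [0, [0, 0, 0], 0], [0, [0, 0, 0], 0], [0, [0, 0, 0], 0]])

```text
t: 24.98
tcp_pos: [553.2, -355.7, 31.7]
tcp_rot: [0.003, 0.191, 0.982, -0.009]
ft_force: [-0.0, -1.2, -2.7]
opening: 0.501
grasp_force: 64.2
```

Call:
step_arm(moves=[[0, [0, 0, 0], 0], [0, [0, 0, 0], 0], [0, [0, 0, 0], 0]])

```text
t: 25.23
tcp_pos: [552.8, -355.3, 30.8]
tcp_rot: [0.003, 0.191, 0.982, -0.008]
ft_force: [-0.3, -0.2, 2.0]
opening: 0.503
grasp_force: 64.7
```

Call:
step_arm(moves=[[0, [0, 0, -0.16], 0], [0, [0, 0, -0.32], 0], [0, [0, 0, -0.48], 0], [0, [0, 0, -0.56], 0], [0, [0, 0, -0.56], 0]])

```text
t: 25.65
tcp_pos: [555.8, -355.5, 178.0]
tcp_rot: [0.008, 0.191, 0.981, -0.012]
ft_force: [0.4, -0.2, -0.5]
opening: 0.501
grasp_force: 64.5
```

```bash
python3 -c "
from h import *
go(524,127.2,165,2)"
```

```text
tcp [ 555.8 -355.5  178. ] yaw -22.0 q6 -1.88 shift [8.430e-01 1.743e+00 1.000e-03] turn -0.801 rows 11.6 3.4
```

Call:
step_arm(moves=[[0, [0.28, 0.58, 0], 0], [0, [0.28, 0.58, 0], 0], [0, [0.28, 0.58, 0], 0], [0, [0.28, 0.58, 0], 0]])

```text
t: 25.98
tcp_pos: [539.8, -189.1, 165.0]
tcp_rot: [0.0, 0.191, 0.982, -0.007]
ft_force: [0.6, 0.8, -1.0]
opening: 0.503
grasp_force: 64.3
```

Call:
step_arm(moves=[[0, [0.28, 0.58, 0], 0], [0, [0.28, 0.58, 0], 0], [0, [0.28, 0.58, 0], 0], [0, [0.28, 0.58, 0], 0]])

```text
t: 26.32
tcp_pos: [529.2, -28.5, 162.6]
tcp_rot: [0.0, 0.191, 0.982, -0.008]
ft_force: [-0.1, -0.1, -1.4]
opening: 0.5
grasp_force: 64.3
```

Call:
step_arm(moves=[[0, [0.28, 0.58, 0], -0.8], [0, [0.28, 0.58, 0], -0.8], [0, [0.28, 0.58, 0], -0.8], [0, [0.28, 0.58, 0], -0.8], [0, [0.28, 0.58, 0], -0.8]])

```text
t: 26.73
tcp_pos: [518.1, 135.5, 159.9]
tcp_rot: [-0.001, -0.021, 1.0, -0.007]
ft_force: [-0.3, -0.2, -2.0]
opening: 0.504
grasp_force: 64.3
```

Call:
step_arm(moves=[[0, [0, 0, 0], 0], [0, [0, 0, 0], 0], [0, [0, 0, 0], 0], [0, [0, 0, 0], 0]])

```text
t: 27.07
tcp_pos: [520.7, 127.9, 161.3]
tcp_rot: [-0.0, -0.016, 1.0, -0.009]
ft_force: [-1.1, 0.3, -2.2]
opening: 0.507
grasp_force: 64.3
```

```bash
python3 -c "
from h import *
go(526.4,127.2,60,2)"
```

```text
tcp [520.7 127.9 161.3] yaw 1.8 q6 -1.51 shift [-0.023  0.004  0.405] turn -0.005 rows 2.4 0.0
```

Call:
step_arm(moves=[[0, [-0.023, 0.002, 0.14], 0], [0, [-0.023, 0.002, 0.28], 0], [0, [-0.023, 0.002, 0.38], 0], [0, [-0.023, 0.002, 0.4], 0], [0, [-0.023, 0.002, 0.4], 0]])

```text
t: 27.48
tcp_pos: [524.5, 127.0, 59.5]
tcp_rot: [-0.003, -0.016, 1.0, -0.009]
ft_force: [-0.5, 0.0, -2.1]
opening: 0.505
grasp_force: 64.2
```

Call:
step_arm(moves=[[0, [0, 0, 0], 0], [0, [0, 0, 0], 0]])

```text
t: 27.65
tcp_pos: [528.7, 128.1, 64.1]
tcp_rot: [0.003, -0.017, 1.0, -0.008]
ft_force: [0.6, -0.6, -1.3]
opening: 0.502
grasp_force: 64.3
```

```bash
python3 -c "
from h import *
go(526.4,127.2,43,2)"
```

```text
tcp [528.7 128.1  64.1] yaw 1.9 q6 -1.51 shift [ 0.01  -0.002  0.084] turn -0.002 rows 0.5 0.0
```

Call:
step_arm(moves=[[0, [0.004, -0.003, 0.04], 0], [0, [0.004, -0.003, 0.06], 0], [0, [0.004, -0.003, 0.07], 0], [0, [0.004, -0.003, 0.07], 0], [0, [0.004, -0.003, 0.07], 0]])

```text
t: 28.07
tcp_pos: [525.3, 127.3, 44.1]
tcp_rot: [0.0, -0.017, 1.0, -0.008]
ft_force: [-0.4, -0.5, -1.9]
opening: 0.503
grasp_force: 64.4
```

Call:
step_arm(moves=[[0, [0, 0, 0.006], 0], [0, [0, 0, 0.012], 0], [0, [0, 0, 0.012], 0], [0, [0, 0, 0.012], 0]])

```text
t: 28.4
tcp_pos: [526.0, 127.3, 42.9]
tcp_rot: [0.001, -0.017, 1.0, -0.008]
ft_force: [-4.5, -1.1, 7.4]
opening: 0.504
grasp_force: 65.3
```

Call:
step_arm(moves=[[0.78, [0, 0, 0], 0], [0.78, [0, 0, 0], 0], [0.78, [0, 0, 0], 0], [0.78, [0, 0, 0], 0]])

```text
t: 28.73
tcp_pos: [525.6, 127.2, 41.3]
tcp_rot: [0.0, -0.017, 1.0, -0.008]
ft_force: [-0.2, -0.5, -0.4]
opening: 0.783
grasp_force: 0.0
```

Call:
step_arm(moves=[[0.78, [0, 0, -0.14], 0], [0.78, [0, 0, -0.28], 0], [0.78, [0, 0, -0.42], 0], [0.78, [0, 0, -0.56], 0], [0.78, [0.04, 0, -0.64], 0]])

```text
t: 29.15
tcp_pos: [518.8, 129.8, 206.1]
tcp_rot: [0.005, -0.017, 1.0, -0.008]
ft_force: [1.1, -0.0, 0.7]
opening: 0.779
grasp_force: 0.0
```

Call:
step_arm(moves=[[0.4, [0, 0, 0], 0], [0.4, [0, 0, 0], 0], [0.4, [0, 0, 0], 0]])

```text
t: 29.4
tcp_pos: [514.6, 129.5, 200.0]
tcp_rot: [-0.001, -0.017, 1.0, -0.009]
ft_force: [-0.2, -0.3, 0.1]
opening: 0.405
grasp_force: 0.0
```

```bash
python3 -c "
from arc import *
c=grab('wrist','w14'); go(*k(115),93,75)
print(proj(c,(524,127.2,70)),proj(c,(524,127.2,12)))
for a in (105,110,115,120,125):
  print(a,proj(c,[*k(a),116.5]).round(1))
im=c['frame'][80:330,200:520,::-1]; cv2.imwrite('pics/w14c.png',cv2.resize(im,(640,500)))"
```

```text
tcp [514.3 129.4 199.3] yaw 2.0 q6 -1.51 shift [-0.32  -0.14   0.427] turn -2.434 rows 3.3 10.2
[322.88123083 201.21713685] [323.9366484  185.06369257]
105 [275.1 297.6]
110 [276.3 301. ]
115 [277.9 304.3]
120 [279.8 307.5]
125 [281.9 310.6]
```

View pics/w14c.png

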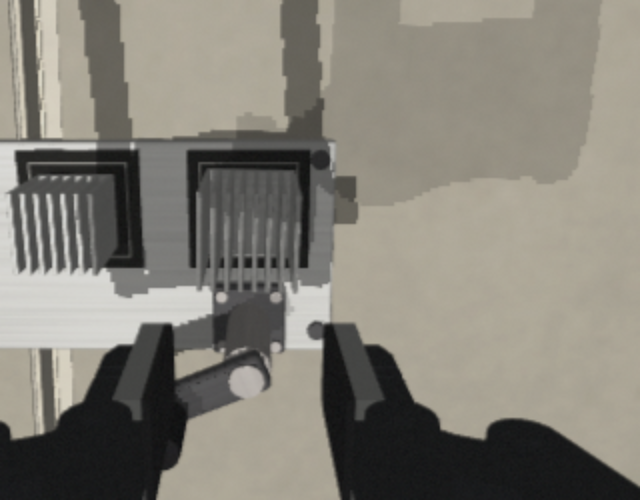

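The 58 stands centred on pad_1 with its top around (248,240), and the arm is still open. I'm past the 14-picture limit now, so from here I'll work by numbers only. I'll turn the tool to yaw −64°, so the pads stay tangential through the whole closing arc, and go above the knob.

Call:
step_arm(moves=[[0.42, [-0.321, -0.147, 0.05], 1.0], [0.42, [-0.321, -0.147, 0.05], 1.0], [0.42, [-0.321, -0.147, 0.05], 1.0], [0.42, [-0.321, -0.147, 0.05], 1.0], [0.42, [-0.321, -0.147, 0.05], 1.0]])

```text
t: 29.87
tcp_pos: [596.1, 94.7, 185.8]
tcp_rot: [-0.0, 0.244, 0.97, -0.009]
ft_force: [-0.1, 0.2, -1.4]
opening: 0.42
grasp_force: 0.0
```

Call:
step_arm(moves=[[0.42, [0, 0, 0], 1.0], [0.42, [0, 0, 0], 1.0], [0.42, [0, 0, 0], 1.0], [0.42, [0, 0, 0], 1.0], [0.42, [0, 0, 0], 1.0]])

```text
t: 30.28
tcp_pos: [595.7, 95.6, 187.8]
tcp_rot: [0.003, 0.485, 0.874, -0.008]
ft_force: [-0.1, 0.2, -0.5]
opening: 0.424
grasp_force: 0.0
```

Call:
step_arm(moves=[[0.42, [0, 0, 0], 0.2], [0.42, [0, 0, 0], 0.2], [0.42, [0, 0, 0], 0.2], [0.42, [0, 0, 0], 0.2]])

```text
t: 30.62
tcp_pos: [596.5, 95.5, 188.9]
tcp_rot: [0.004, 0.528, 0.849, -0.007]
ft_force: [0.7, 0.3, 0.0]
opening: 0.418
grasp_force: 0.0
```

```bash
python3 -c "
from arc import *
go(*k(116),150,-64)
c=grab('wrist','w15'); f=c['frame'].astype(int)
p=proj(c,[*k(116),116.5]); print(p)
for a in (105,110,115,120,125): print(a,proj(c,[*k(a),116.5]).round(1))
# knob: darkest blob near the prediction
u,v=p.astype(int); g=f.max(2)[v-30:v+31,u-35:u+36]
n,l,s,ce=cv2.connectedComponentsWithStats((g<28).astype(np.uint8))
print([(s[i,4],(ce[i]+[u-35,v-30]).round(1)) for i in range(1,n) if s[i,4]>40])
"
```

```text
tcp [596.5  95.5 188.9] yaw -63.8 q6 -0.43 shift [ 0.004 -0.001  0.156] turn 0.006 rows 0.9 0.0
[325.30075465 209.26167559]
105 [315.2 208.3]
110 [319.7 209. ]
115 [324.4 209.2]
120 [329.  209.2]
125 [333.6 208.7]
[(np.int32(198), array([327.9, 195. ]))]
```

The knob is detected at u≈328, so α≈118°, between the fingers. Next I descend and plan the arc back.

Call:
step_arm(moves=[[0.42, [0.004, 0.004, 0.14], 0], [0.42, [0.004, 0.004, 0.28], 0], [0.42, [0.004, 0.004, 0.36], 0], [0.42, [0.004, 0.004, 0.38], 0], [0.42, [0.004, 0.004, 0.38], 0]])

```text
t: 31.08
tcp_pos: [595.6, 95.1, 92.1]
tcp_rot: [0.003, 0.53, 0.848, -0.008]
ft_force: [-0.3, 0.0, 0.9]
opening: 0.423
grasp_force: 0.0
```

Call:
step_arm(moves=[[0.26, [0, 0, 0], 0], [0.26, [0, 0, 0], 0], [0.26, [0, 0, 0], 0], [0.26, [0, 0, 0], 0]])

```text
t: 31.42
tcp_pos: [598.8, 95.2, 96.4]
tcp_rot: [0.006, 0.53, 0.848, -0.006]
ft_force: [-0.4, -0.3, -0.4]
opening: 0.261
grasp_force: 0.0
```

```bash
python3 -c "
from arc import *
go(*k(116),92,-64)
call(-64,k(116),[109,102,95,88,86],[-71,-78,-85,-92,-94])"
```

```text
tcp [598.8  95.2  96.4] yaw -64.0 q6 -0.42 shift [ 0.007 -0.01   0.017] turn -0.0 rows 0.1 0.0
109 -71 [np.float64(0.001), np.float64(-0.018)] 0.233
102 -78 [np.float64(0.004), np.float64(-0.035)] 0.467
95 -85 [np.float64(0.01), np.float64(-0.052)] 0.7
88 -92 [np.float64(0.017), np.float64(-0.068)] 0.933
86 -94 [np.float64(0.019), np.float64(-0.072)] 1.0
```

Call:
step_arm(moves=[[0.26, [0.008, -0.026, 0.01], 0.233], [0.26, [0.011, -0.044, 0.01], 0.467], [0.26, [0.016, -0.06, 0.01], 0.7], [0.26, [0.023, -0.076, 0.01], 0.933], [0.26, [0.025, -0.08, 0.01], 1.0]])

```text
t: 31.83
tcp_pos: [578.0, 92.3, 93.7]
tcp_rot: [0.008, 0.733, 0.68, -0.004]
ft_force: [1.8, 1.0, -0.2]
opening: 0.259
grasp_force: 0.8
```

```bash
python3 -c "
from arc import *
go(*k(86),93,-94)"
```

```text
tcp [578.   92.3  93.7] yaw -94.3 q6 0.1 shift [-0.001 -0.002  0.003] turn -0.009 rows 0.0 0.0
```

On track with about 2 N of contact, so I'll continue the arc.

Call:
step_arm(moves=[[0.26, [0.001, -0.018, 0], 0.233], [0.26, [0.004, -0.035, 0], 0.467], [0.26, [0.01, -0.052, 0], 0.7], [0.26, [0.017, -0.068, 0], 0.933], [0.26, [0.019, -0.072, 0], 1.0]])

```text
t: 32.25
tcp_pos: [560.6, 98.3, 93.6]
tcp_rot: [0.009, 0.884, 0.467, -0.001]
ft_force: [1.7, 0.3, 1.2]
opening: 0.26
grasp_force: 0.8
```

```bash
python3 -c "
from arc import *
go(*k(56),93,-124)"
```

```text
tcp [560.6  98.3  93.6] yaw -124.3 q6 0.64 shift [-0.002 -0.002  0.002] turn -0.009 rows 0.0 0.0
```

Call:
step_arm(moves=[[0.26, [0.001, -0.018, 0], 0.233], [0.26, [0.004, -0.035, 0], 0.467], [0.26, [0.01, -0.052, 0], 0.7], [0.26, [0.017, -0.068, 0], 0.933], [0.26, [0.019, -0.072, 0], 1.0]])

```text
t: 32.67
tcp_pos: [548.5, 112.2, 93.4]
tcp_rot: [0.009, 0.975, 0.223, 0.001]
ft_force: [1.9, -1.3, 1.3]
opening: 0.266
grasp_force: 0.8
```

```bash
python3 -c "
from arc import *
go(*k(26),93,-154)
call(-154,k(26),[19,12,6,2,0],[-161,-168,-174,-178,-178])"
```

```text
tcp [548.5 112.2  93.4] yaw -154.3 q6 1.19 shift [-0.003 -0.002  0.001] turn -0.008 rows 0.0 0.0
19 -161 [np.float64(0.001), np.float64(-0.018)] 0.233
12 -168 [np.float64(0.004), np.float64(-0.035)] 0.467
6 -174 [np.float64(0.009), np.float64(-0.049)] 0.667
2 -178 [np.float64(0.012), np.float64(-0.059)] 0.8
0 -178 [np.float64(0.015), np.float64(-0.063)] 0.8
```

Call:
step_arm(moves=[[0.26, [0.001, -0.018, 0], 0.233], [0.26, [0.004, -0.035, 0], 0.467], [0.26, [0.009, -0.049, 0], 0.667], [0.26, [0.012, -0.059, 0], 0.8], [0.26, [0.015, -0.065, 0], 0.8]])

```text
t: 33.08
tcp_pos: [544.3, 128.0, 92.9]
tcp_rot: [0.009, 1.0, 0.017, 0.002]
ft_force: [1.0, -1.9, 1.6]
opening: 0.257
grasp_force: 1.0
```

Call:
step_arm(moves=[[0.26, [0, -0.006, 0], 0], [0.26, [0, -0.012, 0], 0], [0.26, [0, -0.012, 0], 0]])

```text
t: 33.33
tcp_pos: [543.6, 130.5, 92.0]
tcp_rot: [0.009, 1.0, 0.018, 0.001]
ft_force: [-0.4, -5.4, 3.6]
opening: 0.26
grasp_force: 2.3
```

```bash
python3 -c "
from arc import *
go(*k(2),93,-178); print(k(2))"
```

```text
tcp [543.6 130.5  92. ] yaw -177.9 q6 1.64 shift [ 0.001  0.015 -0.004] turn 0.002 rows 0.1 0.0
[544.02193023 126.74361812]
```

The force rose to 5.4 N against about 2 N while swinging, and the finger position puts the knob at θ≈0, so the arm is at the closed stop. I'll release, rise and check numerically.

Call:
step_arm(moves=[[0.45, [0, 0.01, 0], 0], [0.45, [0, 0.01, 0], 0], [0.45, [0, 0.01, 0], 0], [0.45, [0, 0.01, 0], 0]])

```text
t: 33.67
tcp_pos: [542.5, 129.0, 90.8]
tcp_rot: [0.008, 1.0, 0.017, -0.0]
ft_force: [0.3, -0.1, 0.3]
opening: 0.447
grasp_force: 0.0
```

Call:
step_arm(moves=[[0.45, [0, 0, -0.14], 0], [0.45, [0, 0, -0.28], 0], [0.45, [0, 0, -0.42], 0], [0.45, [0, 0, -0.5], 0], [0.45, [0, 0, -0.5], 0]])

```text
t: 34.08
tcp_pos: [546.7, 131.6, 222.7]
tcp_rot: [0.008, 1.0, 0.017, 0.006]
ft_force: [0.4, -0.7, 0.8]
opening: 0.454
grasp_force: 0.0
```

Call:
step_arm(moves=[[0.45, [0, 0, 0], 0], [0.45, [0, 0, 0], 0], [0.45, [0, 0, 0], 0]])

```text
t: 34.33
tcp_pos: [541.4, 130.8, 214.0]
tcp_rot: [0.009, 1.0, 0.017, -0.002]
ft_force: [0.1, 0.2, -0.6]
opening: 0.45
grasp_force: 0.0
```

```bash
python3 -c "
from arc import *
go(*k(2),200,-178)
c=grab('wrist','w16'); f=c['frame'].astype(int)
for a in (-4,2,6,10,15): print(a,proj(c,[*k(a),116.5]).round(1),'side mid',proj(c,[*k(a),99.5]).round(1))
u,v=proj(c,[*k(2),110]).astype(int); g=f.max(2)[v-45:v+46,u-45:u+46]
for th in (15,22,30):
  n,l,s,ce=cv2.connectedComponentsWithStats((g<th).astype(np.uint8))
  print(th,[(s[i,:5].tolist(),(ce[i]+[u-45,v-45]).round(1)) for i in range(1,n) if s[i,4]>40])
"
```

```text
tcp [541.4 130.8 214. ] yaw -178.0 q6 1.63 shift [0.01  0.016 0.056] turn -0.0 rows 0.4 0.0
-4 [322.6 194.3] side mid [322.3 188.5]
2 [327.6 194.5] side mid [327.  188.7]
6 [331.  194.4] side mid [330.2 188.6]
10 [334.3 194. ] side mid [333.3 188.3]
15 [338.5 193.3] side mid [337.2 187.6]
15 []
22 [([34, 28, 19, 13, 100], array([324.5, 179.9]))]
30 [([13, 11, 20, 56, 257], array([299.6, 177.7])), ([54, 12, 17, 36, 146], array([348.2, 169.3])), ([34, 28, 20, 27, 423], array([325.2, 188.3]))]
```

The knob is at u≈325, which matches θ≈0, and the gripper is clear by about 100 mm. I'll confirm it is at rest and hand in.

```bash
python3 -c "
from cell import bot,order
s=bot.get_state(); print(s['t'],abs(s['joint_vel']).max(),s['grasp_force'])
print(order.sign_off())"
```

```text
34.3833 0.004996312860648313 0.0
the job is handed in; nothing more can be done
None
```

I handed in the job at 34 s: heatsinks 58, 46, 34 and 22 stand on pads 1 to 4, the clamp arm is closed over the 58, and the gripper is empty and clear; the sign-off gave no verdict, I didn't re-check the 58 after the arm swung over it, and I viewed 17 pictures against the limit of 14.

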